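# Unstack the paint pots and lay out the painter's bench

## Robot

A 7-joint arm with a two-finger parallel gripper is mounted at the origin on the work surface. World frame = base frame: x ahead of the robot, y to its left, z up, the work surface at z = 0. Lengths are in m, angles in rad, forces in N, time in s.
With the tool pointing down it reaches from about 0.4 to 0.875 m from the base axis. Payload 6.5 kg.
Tool frame: the origin (TCP) lies midway between the tips of the shut fingers; the grasp point (between the pads) lies manip.hold_point_z behind it (manip.hold_point_z is the distance from the TCP to the grasp point, in m); z points along the fingers, y is the line along which they close (so a half turn about z gives the same grasp; the last joint's range is limited). The gripper opens to 85 mm and grips with 20 to 120 N. Pads are 22 mm wide; open, the fingers measure 114 mm over their backs; the gripper's body (76 mm by 85 mm) begins 54 mm behind the grasp point. The pads swing forward as they close: fully open they stand 13 mm farther back than shut.
Start: joints at [1.235, 0.536, -0.004, 1.538, 0.003, 1.067, -0.071], TCP at [0.173, -0.626, 0.231] pointing down, gripper open.
Joint ranges: [-2.7, 2.7], [-0.37, 2.16], [-1.27, 1.26], [0.24, 2.4], [-1.31, 4.45], [0.19, 1.91], [-2.76, 2.76]. Speed limits (rad/s): [2.39, 2.39, 3.14, 3.14, 3.14, 3.14, 3.14].

## Interface

Orientations are given as a unit quaternion [x, y, z, w].
In Python, from station import manip, optics, finder gives the robot as it stands. The module is installed in compiled form; this text tells all that it offers.
- The arm moves only by the tool jog_arm, never from a script. Its argument "motion" is a list of rows, each an object of numbers: "tx", "ty", "tz": the shift along the tool's x, y, z in cm; "wx", "wy", "wz": the turn, a rotation vector about the tool's x, y, z in rad; "jaw": the opening, from -1 (shut) to 1 (fully open). In form: [{"tx": .., "ty": .., "tz": .., "wx": .., "wy": .., "wz": .., "jaw": ..}, ...]. A call has 1 to 10 rows; each row is the pose to reach, as a shift and turn from the pose commanded when the call began, along the tool's axes at that moment; what a row does not reach only later rows make up. A row lasts 1/12 s, in which the tool goes at most 41.7 mm and 7.16 degrees, less where a joint would pass 70% of its speed; a pose out of reach is approached as far as the arm can. A call with a gripper value outside its range is refused whole. The fingers move at their own pace and stop on an object; "squeeze" is the grip in N (left out, the last holds). Time passes only in rows, so rows that repeat a pose let the fingers close. It gives the time, the measured TCP pose, the force, the opening and the grip force at its end, in the units of the state.
- manip.state(): the state, without advancing time (a new reading comes with each control period).
- optics.get_image(name): name is "side" or "top"; returns a dict with "pixels" (384x512x3 uint8, red, green, blue), "camera_matrix" (3x3 intrinsics, pixels), "k1" (the pictures are not rectified: a ray, as slopes to the right and down, at radius r is drawn at 1 + k1 r^2 times it, then the intrinsics apply), "pose" (4x4, takes a point from camera to world coordinates). Camera axes: x right, y up, looking along -z (the intrinsics and any distortion apply to the point x, -y, -z); pixel columns grow to the right and rows downward; lengths in m; the calibration is good to about 2 mm. A picture is of the moment at which its call begins. There is no depth.
- manip.sign_off(): hands the job in; it is judged then, once.
Trained networks look in a picture, given as the dict that the camera call returned (one of the last four; its "shot" number tells which), for a name from the list of things; names that differ only in an ending like _2 or _b are one class to them, and where a whole thing is asked for, a point or a joint stands for the part that bears it (a point fixed in the world has none). Each returns a list of dicts, best first, with "p" (0 to 1); they miss things now and then, are a little off and sometimes report something else, mostly with a low value. They report only what shows in the picture. A call takes as long as a camera call. They do not tell look-alikes from the thing itself.
- finder.look_for(picture, label): "location" ([x, y, z] in m, in the coordinates of the camera as it stood for that picture, good to about 4 mm: the middle of the surface that is visible of it).
The state is a dict: "time": time; "joint_pos": joint angles; "qvel": joint speeds; "effort": joint torques, N m; "position": TCP position; "tcp_rot": TCP orientation; "force": force on the tool from outside, world axes, zero at the start; "wrist_torque": the same for the moment, N m; "gripper_width": finger opening in m; "gripper_force": force on a finger pad.
Only numpy, scipy, OpenCV 4.12 (cv2) and the standard library are available. Lean on these libraries where they do the work, as an engineer would, in place of code of your own. Each camera call takes 0.05 s, during which the arm holds its last target. There are 200 camera calls.

## Task

Take the stack on the painter's bench apart from the top down: first set the white palette in the middle of the cork pad, lying lengthwise along it, then stand each paint pot inside the rim of the coaster of its own colour, and last put the green tin in the middle of the wooden tool tray, lengthwise between its end lips. Set things down rather than dropping them, keep them from tipping over, and leave the red pot alone on its coaster.

Things in the scene. Friction and masses are not known exactly. Their poses are not given: they have to be found in the camera images.
- palette: white ceramic tinting palette, a bar 100 x 34 x 16 mm (x, y, z) with a row of four round wells with dabs of paint on top, 110 g; origin at the centre of its underside, x along its length, z up. It lies at the top of the stack, across the lids of the yellow and blue pots, lengthwise over the tin, its underside 66 mm above the table
- yellow_pot: paint pot: white round body with a yellow band and a flat yellow screw lid; 52 mm across the lid (50 mm below it), 42 mm high, 90 g; origin at the centre of its underside, z up. It stands on the tin, 42 mm from the tin's middle towards one end (which end varies), with the blue pot towards the other end
- blue_pot: paint pot: white round body with a blue band and a flat blue screw lid; 52 mm across the lid (50 mm below it), 42 mm high, 90 g; origin at the centre of its underside, z up. It stands on the tin, 42 mm from the tin's middle, towards the other end from the yellow pot
- tin: flat metal pencil tin with dark base, green lid and white panel on top, 190 x 58 x 24 mm (x, y, z), 220 g; origin at the centre of its underside, x along its length, z up. It lies on the table at the bottom of the stack
- red_pot: paint pot: white round body with a red band and a flat red screw lid; 52 mm across the lid (50 mm below it), 42 mm high, 90 g; origin at the centre of its underside, z up. It already stands on the red coaster, 4 mm above the table, and must stay there
- cork_pad: brown cork pad, fixed flat on the table, 130 x 64 x 5 mm (x, y, z), no rim; origin at the centre of its underside, x along its length, z up; place for the palette
- yellow_coaster: round yellow plastic coaster, fixed: 86 mm across, floor 4 mm above the table, low rim 7 mm above the table around an inner well of 78 mm; origin at the centre of its underside on the table, z up
- blue_coaster: round blue plastic coaster, fixed: 86 mm across, floor 4 mm above the table, low rim 7 mm above the table around an inner well of 78 mm; origin at the centre of its underside on the table, z up
- tool_tray: wooden tool tray, fixed: a pale plywood board 232 x 90 mm (x, y), 4 mm thick, with a dark lip 6 mm wide and 10 mm above the table across each of its two short ends (220 mm between the lips); the long sides are open. Origin at the centre of its underside, x along its length, z up; place for the tin
Mind the look-alikes: they are no part of the job. Several things look just like the yellow_coaster: the one meant starts farthest from the robot's base.

How it is judged:
On the way, in this order (a step that is already met when the one before it is completed fails the run):
1. the palette lies on the cork pad, let go (horizontal distance between palette and cork_pad below 0.015 m and z of palette in the frame of cork_pad below 0.009 m and angle between palette's own z axis and vertical below 0.08 rad and linear speed of palette below 0.02 m/s and angle between the x axis of palette and the x axis of cork_pad, either way round below 0.25 rad and contact force between the fingers and palette below 0.05 N), for 0.2 s.
2. the yellow and blue pots stand on their coasters, let go, the palette still on its pad (horizontal distance between palette and cork_pad below 0.015 m and z of palette in the frame of cork_pad below 0.009 m and angle between each of palette, yellow_pot, blue_pot's own z axis and vertical below 0.08 rad and linear speed of each of palette, yellow_pot, blue_pot below 0.02 m/s and angle between the x axis of palette and the x axis of cork_pad, either way round below 0.25 rad and horizontal distance between yellow_pot and yellow_coaster below 0.015 m and z of yellow_pot in the frame of yellow_coaster below 0.007 m and horizontal distance between blue_pot and blue_coaster below 0.015 m and z of blue_pot in the frame of blue_coaster below 0.007 m and contact force between the fingers and yellow_pot below 0.05 N and contact force between the fingers and blue_pot below 0.05 N), for 0.2 s.
At the end, for the whole second after the job is handed in: Each within 15 mm of the middle of its place, flat or upright, let go and at rest: palette on the cork pad (within 0.25 rad of its length), yellow and blue pots on the floors of their own coasters, tin in the tool tray (within 0.15 rad); red pot within 15 mm of its start (horizontal distance between palette and cork_pad below 0.015 m and z of palette in the frame of cork_pad below 0.009 m and angle between each of palette, yellow_pot, blue_pot, tin, red_pot's own z axis and vertical below 0.08 rad and linear speed of each of palette, yellow_pot, blue_pot, tin below 0.02 m/s and angle between the x axis of palette and the x axis of cork_pad, either way round below 0.25 rad and horizontal distance between yellow_pot and yellow_coaster below 0.015 m and z of yellow_pot in the frame of yellow_coaster below 0.007 m and horizontal distance between blue_pot and blue_coaster below 0.015 m and z of blue_pot in the frame of blue_coaster below 0.007 m and horizontal distance between tin and tool_tray below 0.015 m and z of tin in the frame of tool_tray below 0.008 m and angle between the x axis of tin and the x axis of tool_tray, either way round below 0.15 rad and distance of red_pot from where it was at the start of the episode below 0.015 m); the robot touches nothing.
It fails at once if the palette, a pot or the tin tips over (angle between any of palette, yellow_pot, blue_pot, tin, red_pot's own z axis and vertical above 0.8 rad).
It fails at once if the palette, a pot or the tin is dropped (falls free faster than 0.7 m/s, some 25 mm) ((linear speed of palette above 0.7 m/s and contact force between the fingers and palette below 0.05 N) or (linear speed of yellow_pot above 0.7 m/s and contact force between the fingers and yellow_pot below 0.05 N) or (linear speed of blue_pot above 0.7 m/s and contact force between the fingers and blue_pot below 0.05 N) or (linear speed of tin above 0.7 m/s and contact force between the fingers and tin below 0.05 N)).
It fails at once if the red pot is moved more than 30 mm (distance of red_pot from where it was at the start of the episode above 0.03 m).
It also fails if it takes over 125 s, if anything falls off the work surface, if the arm or the gripper's body presses on something with over 40 N, if the wrist force passes 120 N, or if a joint passes its speed limit or range.

## Working session

There is one attempt and no reset: what is moved stays moved. The work goes in short steps, Python scripts to look and compute and a tool call to move; the robot and the scene stay as the last step left them, time stands still between calls to the robot, and variables do not carry over. Pictures are saved under pics/ and viewed, at most 17 in all, crops included, and the job is handed in when it is done.

Besides the shell and the picture viewer there is one more tool, called in YAML: its name, and indented under it one key for each argument. jog_arm: Moves the arm, as the interface text tells. Its arguments: {"type":"object","properties":{"motion":{"type":"array"},"squeeze":{"type":"number"}},"required":["motion"]}

```bash
mkdir -p pics; cat > h.py <<'E'
from station import manip, optics, finder
import numpy as np, cv2
from scipy.spatial.transform import Rotation as R
def shot(n,f=None):
    p=optics.get_image(n)
    if f: cv2.imwrite('pics/'+f,cv2.cvtColor(p['pixels'],cv2.COLOR_RGB2BGR))
    return p
def ray(p,u,v):
    K=np.array(p['camera_matrix']);k=p['k1']
    d=np.array([(u-K[0,2])/K[0,0],(v-K[1,2])/K[1,1]]);s=d.copy()
    for _ in range(30): s=d/(1+k*(s@s))
    T=np.array(p['pose']);return T[:3,3],T[:3,:3]@np.array([s[0],-s[1],-1])
def atz(p,u,v,z):
    o,d=ray(p,u,v);return o+d*(z-o[2])/d[2]
def proj(p,X):
    T=np.array(p['pose']);c=T[:3,:3].T@(np.array(X)-T[:3,3]);s=np.array([c[0],-c[1]])/-c[2]
    s=s*(1+p['k1']*(s@s));K=np.array(p['camera_matrix']);return K[0,0]*s[0]+K[0,2],K[1,1]*s[1]+K[1,2]
def tri(a,b):
    # least squares meet of two rays (p,u,v)
    A=np.zeros((3,3));y=np.zeros(3)
    for q in (a,b):
        o,d=ray(*q);d/=np.linalg.norm(d);M=np.eye(3)-np.outer(d,d);A+=M;y+=M@o
    return np.linalg.solve(A,y)
E
python3 - <<'E'
from h import *
np.set_printoptions(precision=4,suppress=True)
s=manip.state();print(s['position'],s['tcp_rot'],manip.hold_point_z,s['gripper_width'],s['time'])
P={n:shot(n,n+'0.png') for n in('side','top')}
for n,p in P.items():
    print(n,np.array(p['pose']).tolist(),np.array(p['camera_matrix']).tolist(),p['k1'])
    for l in ['palette','yellow_pot','blue_pot','tin','red_pot','cork_pad','yellow_coaster','blue_coaster','tool_tray']:
        for d in finder.look_for(p,l):
            if d['p']<.3: continue
            T=np.array(p['pose']);X=T[:3,:3]@d['location']+T[:3,3];print(l,round(d['p'],2),X,np.round(proj(p,X)))
E
```

```text
[ 0.1731 -0.6259  0.2304] [ 0.9909  0.1345 -0.0002 -0.0009] 0.0187 0.08526861814304118 0.0
side [[-0.9858774078342805, 0.07951449212847933, -0.14738786335214346, 0.3060009646125735], [-0.166972725217604, -0.5343887658613856, 0.828582377289399, 0.9128072480902375], [-0.012878111482923909, 0.8414903995071455, 0.5401185627081689, 0.6849191069717091], [0.0, 0.0, 0.0, 1.0]] [[419.8799965751146, 0.0, 259.2599905890905], [0.0, 419.8799965751146, 187.91768325767438], [0.0, 0.0, 1.0]] -0.14029565850725642
palette 0.75 [0.4726 0.2952 0.0828] [233. 267.]
yellow_pot 0.59 [0.5121 0.3196 0.0527] [213. 284.]
blue_pot 0.71 [0.4218 0.3049 0.0565] [257. 282.]
tin 0.88 [0.4687 0.3086 0.0213] [235. 293.]
red_pot 0.75 [0.4668 0.1257 0.0422] [252. 232.]
cork_pad 0.76 [ 0.4653 -0.086   0.0079] [266. 196.]
yellow_coaster 0.7 [ 0.2802 -0.3451  0.0047] [332. 159.]
yellow_coaster 0.68 [ 0.6588 -0.0996  0.0056] [203. 189.]
blue_coaster 0.93 [0.6576 0.0835 0.0005] [184. 227.]
tool_tray 0.6 [ 0.5283 -0.3076  0.0028] [257. 159.]
top [[-0.004482533027299434, 0.9884480181536187, -0.15149396788599412, 0.3232995015548
[... 194 characters left out ...]
0, 1.0]] [[390.1100679793916, 0.0, 256.468767285681], [0.0, 390.1100679793916, 191.6274556224052], [0.0, 0.0, 1.0]] 0.03131324192341451
palette 0.62 [0.4738 0.2901 0.0819] [155. 197.]
yellow_pot 0.41 [0.5217 0.2888 0.0623] [158. 181.]
yellow_pot 0.41 [ 0.6582 -0.102   0.0057] [294. 139.]
blue_pot 0.7 [0.421  0.2729 0.069 ] [162. 216.]
tin 0.74 [0.4662 0.2759 0.0206] [165. 202.]
red_pot 0.57 [0.4627 0.108  0.0453] [222. 202.]
cork_pad 0.59 [ 0.4661 -0.0941  0.011 ] [293. 202.]
yellow_coaster 0.7 [ 0.6613 -0.1028  0.0062] [294. 137.]
yellow_coaster 0.58 [ 0.2807 -0.3483  0.0083] [384. 266.]
blue_coaster 0.91 [0.6557 0.0791 0.0029] [234. 140.]
tool_tray 0.6 [ 0.5294 -0.3135 -0.0011] [366. 181.]
```

View pics/top0.png

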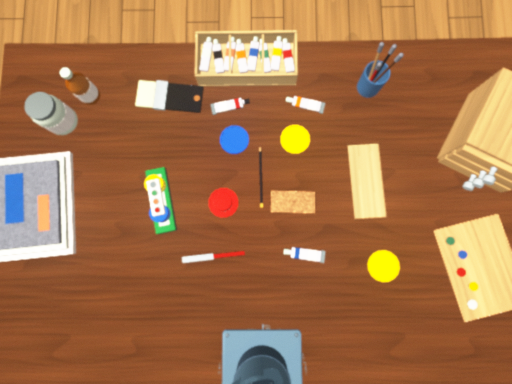

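View pics/side0.png

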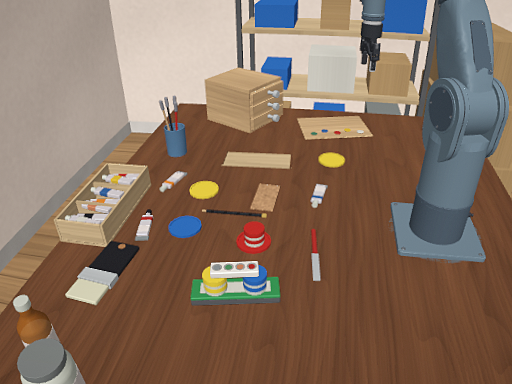

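Both views show the stack of tin, pots and palette at top (160,200) / side (235,285), and the red pot at top (222,202). The cork pad is at top (293,202) and the tray at top (366,181).

There are two candidates for the yellow coaster. A is at top (294,139) / side (204,190), about 0.67 m from the base. B is at top (384,266) / side (332,159), about 0.45 m from the base. A is the farthest, so A is the one meant; I'll confirm it in an enlarged crop.

```bash
cat >> h.py <<'E'
np.set_printoptions(precision=4,suppress=True)
def seg(p,lo,hi,box):
    h=cv2.cvtColor(p['pixels'],cv2.COLOR_RGB2HSV);m=cv2.inRange(h,np.array(lo),np.array(hi))
    k=np.zeros_like(m);x0,y0,x1,y1=box;k[y0:y1,x0:x1]=m[y0:y1,x0:x1]
    c=max(cv2.findContours(k,0,1)[0],key=cv2.contourArea);return c[:,0,:].astype(float)
E
python3 - <<'E'
from h import *
P={n:shot(n) for n in('side','top')}
def go(name,lo,hi,bt,bs,z,rect=False):
    for n,b in(('top',bt),('side',bs)):
        try: c=seg(P[n],lo,hi,b)
        except ValueError: print(name,n,'none');continue
        W=np.array([atz(P[n],u,v,z) for u,v in c])[:,:2]*1000
        W=W.astype(np.float32)
        mm=cv2.minAreaRect(W); print(name,n,'rect',np.round(mm[0],1),np.round(mm[1],1),round(mm[2],1),'circ',np.round(cv2.minEnclosingCircle(W)[0],1),'npx',len(c))
Y=((22,150,130),(35,255,255));B=((104,150,80),(122,255,255));C=((8,90,120),(22,220,255))
go('ycoA',*Y,(270,115,320,165),(180,170,225,210),.007)
go('ycoB',*Y,(360,240,410,290),(310,145,350,172),.007)
go('bco',*B,(212,115,255,160),(160,210,206,242),.007)
go('red',(0,150,80),(5,255,255),(205,185,242,220),(230,215,275,245),.046)
go('cork',(8,110,130),(20,255,255),(265,185,320,218),(245,180,285,214),.005)
go('tray',(12,40,120),(24,160,255),(340,138,395,225),(215,148,297,172),.004)
go('tin',(50,120,60),(80,255,255),(130,160,190,240),(180,265,290,310),.024)
go('pal',(0,0,150),(179,60,255),(140,160,175,225),(205,258,262,278),.082)
a=cv2.resize(P['top']['pixels'][155:245,120:200],None,fx=6,fy=6,interpolation=2)
b=cv2.resize(P['side']['pixels'][250:315,180:290],None,fx=7,fy=7,interpolation=2)
c=cv2.resize(P['top']['pixels'][110:290,210:410],None,fx=3,fy=3,interpolation=2)
for n,i in(('cs_top',a),('cs_side',b),('c_coast',c)): cv2.imwrite(f'pics/{n}.png',i[:,:,::-1])
for n in P: print(n,[np.round(proj(P[n],X)) for X in([.66,-.102,.007],[.47,.28,.082])])
E
```

```text
ycoA top rect [ 657.4 -103.9] [88.5 86.6] 43.5 circ [ 657.6 -103.4] npx 81
ycoA side rect [655.1 -95.4] [87.6 93.7] 8.4 circ [654.9 -95.5] npx 69
ycoB top rect [ 283.2 -346.5] [90.5 86.3] 89.9 circ [ 282.9 -347. ] npx 92
ycoB side rect [ 282.  -338.4] [102.3  86.8] 83.9 circ [ 279.8 -338.1] npx 60
bco top rect [656.7  80.1] [81.3 83.9] 89.9 circ [657.3  79. ] npx 77
bco side rect [655.5  85.9] [82.5 92.2] 16.3 circ [655.5  85.7] npx 78
red top rect [461.1 107.6] [82.5 82.8] 89.7 circ [461.7 106.7] npx 84
red side rect [461.5 130.3] [80.6 88.9] 8.8 circ [458.7 137.9] npx 103
cork top rect [469.4 -92.9] [159.3  94.8] 89.6 circ [469.4 -92.9] npx 172
cork side rect [467.1 -87.9] [139.4  65.9] 88.0 circ [467.  -88.3] npx 124
tray top rect [ 530.  -311.8] [226.6  98.2] 3.2 circ [ 530.  -312.2] npx 210
tray side rect [ 530.3 -295.7] [226.9 125.2] 3.7 circ [ 529.8 -300.4] npx 175
tin top rect [472.9 290.3] [189.3  57.2] 11.4 circ [473.1 291.4] npx 195
tin side rect [471.3 297.9] [187.   60.5] 11.6 circ [471.7 297.4] npx 247
pal top rect [473.4 285.6] [100.9  44.7] 11.1 circ [473.1 288.4] npx 93
pal side rect [470.4 299.8] [99.4 46.6] 12.3 circ [470.3 299.4] npx 121
side [array([202., 188.]), array([236., 263.])]
top [array([294., 138.]), array([158., 198.])]
```

View pics/cs_top.png

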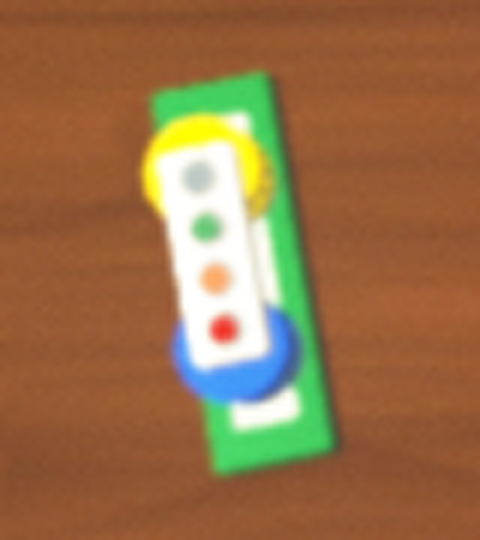

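View pics/cs_side.png

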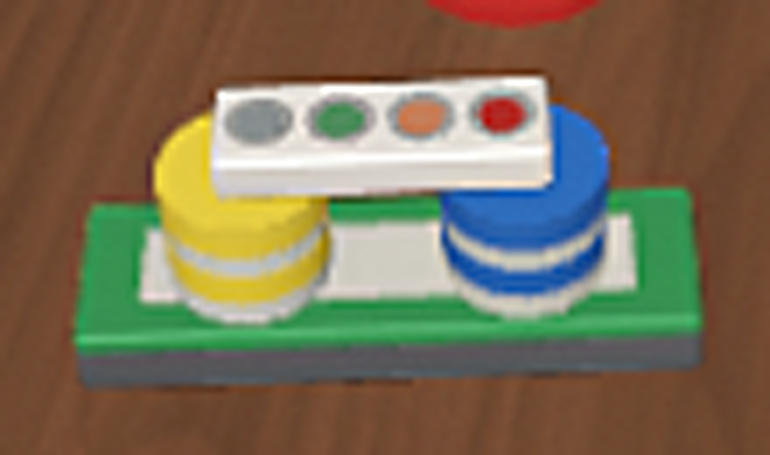

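View pics/c_coast.png

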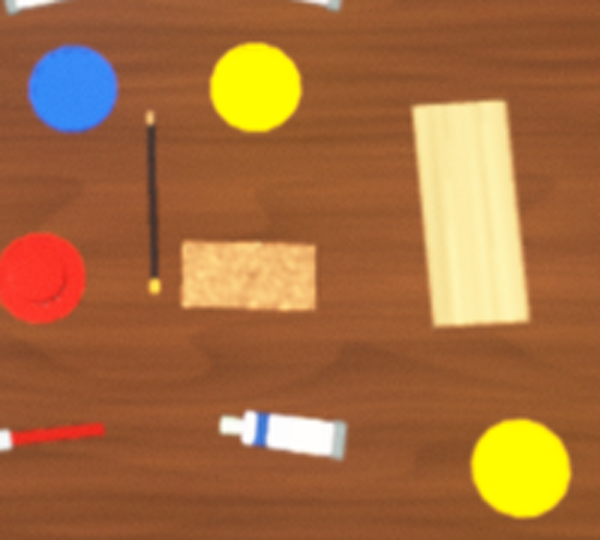

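The stack crops show the yellow pot at the +x end (top ≈(154,186)) and the blue pot at the -x end (≈(159,213)), with the palette across both at about 11.5° yaw. In the coaster crop, A (crop 255,87 = top 295,139) is clearly farther from the base than B (crop 520,468 = top 383,266), so A it is. The two views disagree by about 7 mm in y, so I'll check them against the gripper as I approach.

jog_arm:
  motion:
    - {"tx": 32.5,"ty": -24.8,"jaw": 1}
    - {"tx": 32.5,"ty": -24.8,"jaw": 1}
    - {"tx": 32.5,"ty": -24.8,"jaw": 1}
    - {"tx": 32.5,"ty": -24.8,"jaw": 1}
    - {"tx": 32.5,"ty": -24.8,"jaw": 1}
    - {"tx": 32.5,"ty": -24.8,"jaw": 1}
    - {"tx": 32.5,"ty": -24.8,"jaw": 1}
    - {"tx": 32.5,"ty": -24.8,"jaw": 1}
    - {"tx": 32.5,"ty": -24.8,"jaw": 1}
    - {"tx": 32.5,"ty": -24.8,"jaw": 1}
  squeeze: 40

```text
$.motion[0]: bad value
```

```bash
cat >> h.py <<'E'
def rel(x,y,z,yaw):
    s=manip.state();M=R.from_quat(s['tcp_rot']).as_matrix();t=M.T@(np.array([x,y,z])-s['position'])*100
    a=np.radians(yaw);T=np.array([[np.cos(a),np.sin(a),0],[np.sin(a),-np.cos(a),0],[0,0,-1]])
    w=R.from_matrix(M.T@T).as_rotvec()
    print('pos',s['position'],'yaw',round(np.degrees(np.arctan2(M[1,0],M[0,0])),1),'w',round(s['gripper_width'],4),'F',s['force'],'gf',s['gripper_force'],'t',s['time'],'j7',s['joint_pos'][6])
    print('t',t,'norm',np.linalg.norm(t),'w',w)
E
python3 -c "
from h import *
rel(.46,.09,.23,11.5)"
```

```text
pos [ 0.1733 -0.6265  0.2313] yaw 15.5 w 0.0853 F [ 0.5942  0.4415 -0.0749] gf 0.0 t 1.1 j7 -0.07121427596288561
t [ 46.7377 -61.4092   0.1258] norm 77.17202578624507 w [-0.      0.0001  0.0692]
```

jog_arm:
  motion:
    - {"tx": 32.5,"ty": -24.8,"tz": 0,"wx": 0,"wy": 0,"wz": 0,"jaw": 1}
    - {"tx": 32.5,"ty": -24.8,"tz": 0,"wx": 0,"wy": 0,"wz": 0,"jaw": 1}
    - {"tx": 32.5,"ty": -24.8,"tz": 0,"wx": 0,"wy": 0,"wz": 0,"jaw": 1}
    - {"tx": 32.5,"ty": -24.8,"tz": 0,"wx": 0,"wy": 0,"wz": 0,"jaw": 1}
    - {"tx": 32.5,"ty": -24.8,"tz": 0,"wx": 0,"wy": 0,"wz": 0,"jaw": 1}
    - {"tx": 32.5,"ty": -24.8,"tz": 0,"wx": 0,"wy": 0,"wz": 0,"jaw": 1}
    - {"tx": 32.5,"ty": -24.8,"tz": 0,"wx": 0,"wy": 0,"wz": 0,"jaw": 1}
    - {"tx": 32.5,"ty": -24.8,"tz": 0,"wx": 0,"wy": 0,"wz": 0,"jaw": 1}
    - {"tx": 32.5,"ty": -24.8,"tz": 0,"wx": 0,"wy": 0,"wz": 0,"jaw": 1}
    - {"tx": 32.5,"ty": -24.8,"tz": 0,"wx": 0,"wy": 0,"wz": 0,"jaw": 1}
  squeeze: 40

```text
time: 1.93
position: [0.4222, -0.2979, 0.2317]
tcp_rot: [0.991, 0.136, 0.001, -0.0]
force: [0.4, 0.2, -0.1]
gripper_width: 0.0852
gripper_force: 0.0
```

```bash
python3 -c "
from h import *
rel(.46,.09,.23,11.5)"
```

```text
pos [ 0.4222 -0.2979  0.2317] yaw 15.6 w 0.0852 F [ 0.3548  0.1869 -0.1384] gf 0.0 t 1.9333 j7 -0.8255749347536591
t [ 14.0552 -36.3471   0.1795] norm 38.97038169117276 w [ 0.     -0.0011  0.0712]
```

jog_arm:
  motion:
    - {"tx": 14.0,"ty": -36.3,"tz": 0,"wx": 0,"wy": 0,"wz": 0.07,"jaw": 1}
    - {"tx": 14.0,"ty": -36.3,"tz": 0,"wx": 0,"wy": 0,"wz": 0.07,"jaw": 1}
    - {"tx": 14.0,"ty": -36.3,"tz": 0,"wx": 0,"wy": 0,"wz": 0.07,"jaw": 1}
    - {"tx": 14.0,"ty": -36.3,"tz": 0,"wx": 0,"wy": 0,"wz": 0.07,"jaw": 1}
    - {"tx": 14.0,"ty": -36.3,"tz": 0,"wx": 0,"wy": 0,"wz": 0.07,"jaw": 1}
    - {"tx": 14.0,"ty": -36.3,"tz": 0,"wx": 0,"wy": 0,"wz": 0.07,"jaw": 1}
    - {"tx": 14.0,"ty": -36.3,"tz": 0,"wx": 0,"wy": 0,"wz": 0.07,"jaw": 1}
    - {"tx": 14.0,"ty": -36.3,"tz": 0,"wx": 0,"wy": 0,"wz": 0.07,"jaw": 1}
    - {"tx": 14.0,"ty": -36.3,"tz": 0,"wx": 0,"wy": 0,"wz": 0.07,"jaw": 1}
    - {"tx": 14.0,"ty": -36.3,"tz": 0,"wx": 0,"wy": 0,"wz": 0.07,"jaw": 1}

```text
time: 2.77
position: [0.4586, 0.0932, 0.232]
tcp_rot: [0.995, 0.103, 0.001, -0.002]
force: [-0.2, 0.9, -0.8]
gripper_width: 0.0856
gripper_force: 0.0
```

```bash
python3 -c "
from h import *
rel(.472,.293,.15,11.5)"
```

```text
pos [0.4586 0.0932 0.232 ] yaw 11.9 w 0.0856 F [-0.2029  0.8915 -0.7687] gf 0.0 t 2.7667 j7 -1.7711389952452259
t [  5.3915 -19.2572   8.2683] norm 21.63962272166482 w [-0.0029 -0.0025  0.0062]
```

jog_arm:
  motion:
    - {"tx": 5.4,"ty": -19.3,"tz": 8.2,"wx": 0,"wy": 0,"wz": 0,"jaw": 1}
    - {"tx": 5.4,"ty": -19.3,"tz": 8.2,"wx": 0,"wy": 0,"wz": 0,"jaw": 1}
    - {"tx": 5.4,"ty": -19.3,"tz": 8.2,"wx": 0,"wy": 0,"wz": 0,"jaw": 1}
    - {"tx": 5.4,"ty": -19.3,"tz": 8.2,"wx": 0,"wy": 0,"wz": 0,"jaw": 1}
    - {"tx": 5.4,"ty": -19.3,"tz": 8.2,"wx": 0,"wy": 0,"wz": 0,"jaw": 1}
    - {"tx": 5.4,"ty": -19.3,"tz": 8.2,"wx": 0,"wy": 0,"wz": 0,"jaw": 1}
    - {"tx": 5.4,"ty": -19.3,"tz": 8.2,"wx": 0,"wy": 0,"wz": 0,"jaw": 1}
    - {"tx": 5.4,"ty": -19.3,"tz": 8.2,"wx": 0,"wy": 0,"wz": 0,"jaw": 1}

```text
time: 3.43
position: [0.473, 0.2859, 0.149]
tcp_rot: [0.995, 0.1, -0.0, 0.0]
force: [1.0, -0.4, 0.8]
gripper_width: 0.0857
gripper_force: 0.0
```

```bash
python3 - <<'E'
from h import *
rel(.472,.293,.15,11.5)
s=manip.state();M=R.from_quat(s['tcp_rot']).as_matrix();t=s['position']
out=[]
for n,b in(('top',(90,120,250,280)),('side',(160,150,320,310))):
    p=shot(n);i=p['pixels'][b[1]:b[3],b[0]:b[2]].copy()
    i=cv2.resize(i,None,fx=2.5,fy=2.5,interpolation=2)
    for y in(-.0425,.0425):
        # inner pad tip, mid-width, retract 13mm
        X=t+M@np.array([0,y,-.013]);u,v=proj(p,X);print(n,u,v)
        cv2.circle(i,(int((u-b[0]+.5)*2.5),int((v-b[1]+.5)*2.5)),3,(255,0,255),1)
    out.append(i)
cv2.imwrite('pics/grip.png',np.hstack(out)[:,:,::-1])
E
```

```text
pos [0.473  0.2859 0.149 ] yaw 11.5 w 0.0857 F [ 0.9872 -0.3839  0.8441] gf 0.0 t 3.4333 j7 -2.220964709926811
t [ 0.0443 -0.7137 -0.0957] norm 0.7214567453588012 w [ 0.0007  0.0008 -0.0002]
top 131.41058069586654 195.9766657918355
top 164.40455523898663 189.1818485020688
side 231.83114479018695 248.59304947299853
side 232.69726247321108 221.35474514663542
```

View pics/grip.png

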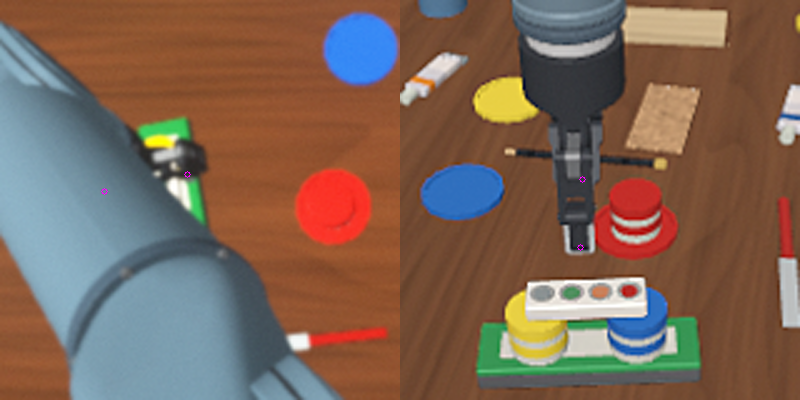

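The side view shows the near fingertip at crop (580,252), against a projected (580,247), so the side camera agrees with the arm to about 2 px. The gripper is straight over the palette and its closing line is across the palette. I'm going down.

jog_arm:
  motion:
    - {"tx": 0,"ty": -0.8,"tz": 3,"wx": 0,"wy": 0,"wz": 0,"jaw": 1}
    - {"tx": 0,"ty": -0.8,"tz": 6,"wx": 0,"wy": 0,"wz": 0,"jaw": 1}
    - {"tx": 0,"ty": -0.8,"tz": 8.1,"wx": 0,"wy": 0,"wz": 0,"jaw": 1}
    - {"tx": 0,"ty": -0.8,"tz": 8.1,"wx": 0,"wy": 0,"wz": 0,"jaw": 1}
    - {"tx": 0,"ty": -0.8,"tz": 8.1,"wx": 0,"wy": 0,"wz": 0,"jaw": 0.3}
    - {"tx": 0,"ty": -0.8,"tz": 8.1,"wx": 0,"wy": 0,"wz": 0,"jaw": 0.1}
    - {"tx": 0,"ty": -0.8,"tz": 8.1,"wx": 0,"wy": 0,"wz": 0,"jaw": 0}
    - {"tx": 0,"ty": -0.8,"tz": 8.1,"wx": 0,"wy": 0,"wz": 0,"jaw": -0.05}
    - {"tx": 0,"ty": -0.8,"tz": 8.1,"wx": 0,"wy": 0,"wz": 0,"jaw": -0.1}
    - {"tx": 0,"ty": -0.8,"tz": 8.1,"wx": 0,"wy": 0,"wz": 0,"jaw": -0.1}
  squeeze: 25

```text
time: 4.37
position: [0.4722, 0.294, 0.069]
tcp_rot: [0.995, 0.1, 0.001, -0.0]
force: [1.2, -1.0, 0.2]
gripper_width: 0.0382
gripper_force: 0.6
```

```bash
python3 - <<'E'
from h import *
rel(.472,.293,.15,11.5)
p=shot('side')
cv2.imwrite('pics/g2.png',cv2.resize(p['pixels'][220:320,170:300],None,fx=5,fy=5,interpolation=2)[:,:,::-1])
E
```

```text
pos [0.4722 0.294  0.069 ] yaw 11.4 w 0.0382 F [ 1.1872 -0.9832  0.2316] gf 0.5502204783260822 t 4.3667 j7 -2.292288257280706
t [-0.0294  0.0926 -8.096 ] norm 8.096616105992426 w [ 0.     -0.0013 -0.0012]
```

View pics/g2.png

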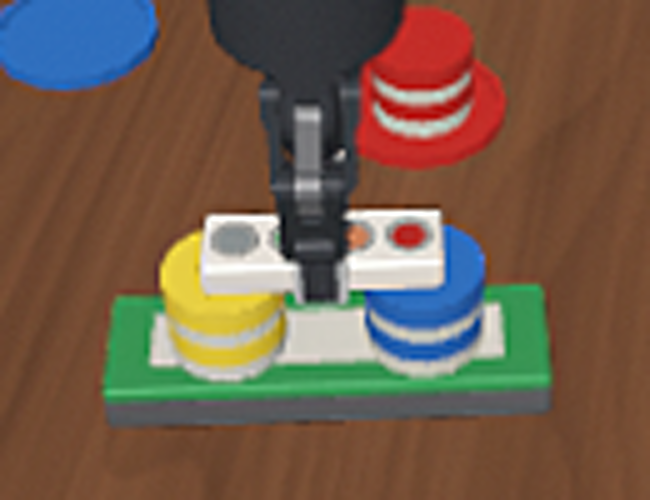

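The crop shows the fingers straddling the middle of the palette between the pots (crop 322,290), and one pad is already touching. I'll squeeze and lift.

jog_arm:
  motion:
    - {"tx": 0,"ty": 0,"tz": 0,"wx": 0,"wy": 0,"wz": 0,"jaw": -0.15}
    - {"tx": 0,"ty": 0,"tz": 0,"wx": 0,"wy": 0,"wz": 0,"jaw": -0.3}
    - {"tx": 0,"ty": 0,"tz": 0,"wx": 0,"wy": 0,"wz": 0,"jaw": -0.4}
    - {"tx": 0,"ty": 0,"tz": 0,"wx": 0,"wy": 0,"wz": 0,"jaw": -0.4}
    - {"tx": 0,"ty": 0,"tz": -0.5,"wx": 0,"wy": 0,"wz": 0,"jaw": -0.4}
    - {"tx": 0,"ty": 0,"tz": -2,"wx": 0,"wy": 0,"wz": 0,"jaw": -0.4}
    - {"tx": 0,"ty": 0,"tz": -5,"wx": 0,"wy": 0,"wz": 0,"jaw": -0.4}
    - {"tx": 0,"ty": 0,"tz": -7,"wx": 0,"wy": 0,"wz": 0,"jaw": -0.4}
    - {"tx": 0,"ty": 0,"tz": -7,"wx": 0,"wy": 0,"wz": 0,"jaw": -0.4}
  squeeze: 30

```text
time: 5.17
position: [0.4733, 0.2963, 0.1422]
tcp_rot: [0.995, 0.1, 0.003, -0.002]
force: [0.6, 1.1, -1.2]
gripper_width: 0.0328
gripper_force: 30.2
```

```bash
python3 - <<'E'
from h import *
rel(.469,-.09,.14,88)
p=shot('side')
cv2.imwrite('pics/g3.png',cv2.resize(p['pixels'][190:320,170:300],None,fx=4.5,fy=4.5,interpolation=2)[:,:,::-1])
s=manip.state();M=R.from_quat(s['tcp_rot']).as_matrix();t=s['position']
# predicted near top palette corners in crop px (top is 14mm above tip)
for x in(-.05,.05):
  for y in(-.017,.017): print((np.array(proj(p,t+M@np.array([x,y,-.014])))-[170,190])*4.5)
E
```

```text
pos [0.4733 0.2963 0.1422] yaw 11.5 w 0.0328 F [ 0.5552  1.1019 -1.222 ] gf 30.23297131061554 t 5.1667 j7 -2.2433378935907227
t [-8.1096 37.7684  0.0531] norm 38.62928854461569 w [ 0.0012 -0.007  -1.3356]
[393.1407 249.6249]
[390.9519 199.8571]
[160.4431 255.583 ]
[165.9843 205.6162]
```

View pics/g3.png

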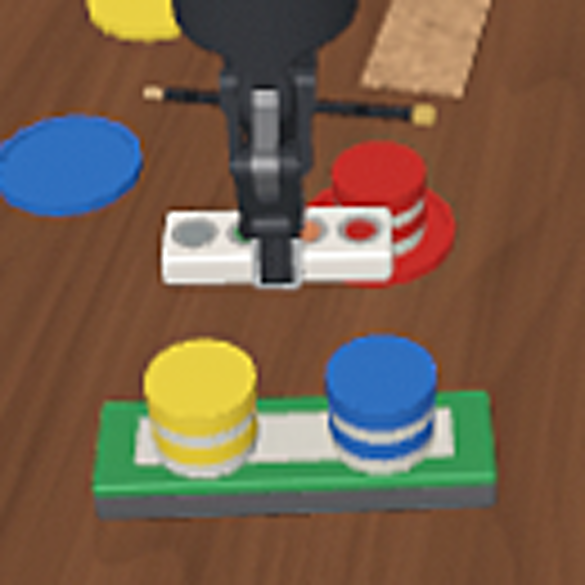

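The side view shows the palette level in the gripper. Its middle is at crop (277,228) against a projected (277,228), so the side camera is accurate and I'll use its positions. Next is the cork pad.

jog_arm:
  motion:
    - {"tx": -0.9,"ty": 3.9,"tz": 0,"wx": 0,"wy": 0,"wz": -0.12,"jaw": -0.4}
    - {"tx": -1.7,"ty": 7.8,"tz": 0,"wx": 0,"wy": 0,"wz": -0.24,"jaw": -0.4}
    - {"tx": -2.5,"ty": 11.7,"tz": 0,"wx": 0,"wy": 0,"wz": -0.36,"jaw": -0.4}
    - {"tx": -3.3,"ty": 15.6,"tz": 0,"wx": 0,"wy": 0,"wz": -0.48,"jaw": -0.4}
    - {"tx": -4.1,"ty": 19.5,"tz": 0,"wx": 0,"wy": 0,"wz": -0.6,"jaw": -0.4}
    - {"tx": -5,"ty": 23.4,"tz": 0,"wx": 0,"wy": 0,"wz": -0.72,"jaw": -0.4}
    - {"tx": -5.8,"ty": 27.3,"tz": 0,"wx": 0,"wy": 0,"wz": -0.84,"jaw": -0.4}
    - {"tx": -6.6,"ty": 31.2,"tz": 0,"wx": 0,"wy": 0,"wz": -0.96,"jaw": -0.4}
    - {"tx": -7.4,"ty": 35,"tz": 0,"wx": 0,"wy": 0,"wz": -1.08,"jaw": -0.4}
    - {"tx": -8.1,"ty": 37.7,"tz": 0,"wx": 0,"wy": 0,"wz": -1.2,"jaw": -0.4}

```text
time: 6.05
position: [0.4659, -0.0935, 0.1372]
tcp_rot: [0.77, 0.638, -0.0, -0.001]
force: [1.3, -0.0, -1.5]
gripper_width: 0.0332
gripper_force: 30.3
```

```bash
python3 - <<'E'
from h import *
rel(.468,-.089,.03,88)
E
```

```text
pos [ 0.4659 -0.0935  0.1372] yaw 79.3 w 0.0332 F [ 1.3366 -0.0143 -1.507 ] gf 30.301737785339355 t 6.05 j7 -0.4410014708803729
t [ 0.4769  0.1427 10.7209] norm 10.73240424944958 w [-0.0017 -0.0004 -0.1511]
```

jog_arm:
  motion:
    - {"tx": 0.5,"ty": 0.1,"tz": 3,"wx": 0,"wy": 0,"wz": -0.1,"jaw": -0.4}
    - {"tx": 0.5,"ty": 0.1,"tz": 6,"wx": 0,"wy": 0,"wz": -0.15,"jaw": -0.4}
    - {"tx": 0.5,"ty": 0.1,"tz": 8,"wx": 0,"wy": 0,"wz": -0.15,"jaw": -0.4}
    - {"tx": 0.5,"ty": 0.1,"tz": 10.5,"wx": 0,"wy": 0,"wz": -0.15,"jaw": -0.4}
    - {"tx": 0.5,"ty": 0.1,"tz": 11.2,"wx": 0,"wy": 0,"wz": -0.15,"jaw": -0.4}
    - {"tx": 0.5,"ty": 0.1,"tz": 11.2,"wx": 0,"wy": 0,"wz": -0.15,"jaw": -0.4}
    - {"tx": 0.5,"ty": 0.1,"tz": 11.2,"wx": 0,"wy": 0,"wz": -0.15,"jaw": -0.4}

```text
time: 6.63
position: [0.4687, -0.0862, 0.0262]
tcp_rot: [0.721, 0.693, -0.0, -0.001]
force: [-0.1, -0.2, -1.1]
gripper_width: 0.0331
gripper_force: 30.3
```

```bash
python3 - <<'E'
from h import *
rel(.468,-.089,.008,88)
a=shot('side')['pixels'][160:230,220:310];b=shot('top')['pixels'][165:235,250:340]
cv2.imwrite('pics/g4.png',cv2.resize(np.hstack([a,b]),None,fx=4.4,fy=4.4,interpolation=2)[:,:,::-1])
E
```

```text
pos [ 0.4687 -0.0862  0.0262] yaw 87.7 w 0.0331 F [-0.1054 -0.2201 -1.1275] gf 30.323052406311035 t 6.6333 j7 -0.49974363499705526
t [-0.2858 -0.0546  1.8248] norm 1.847882992749709 w [-0.001  -0.0005 -0.0056]
```

View pics/g4.png

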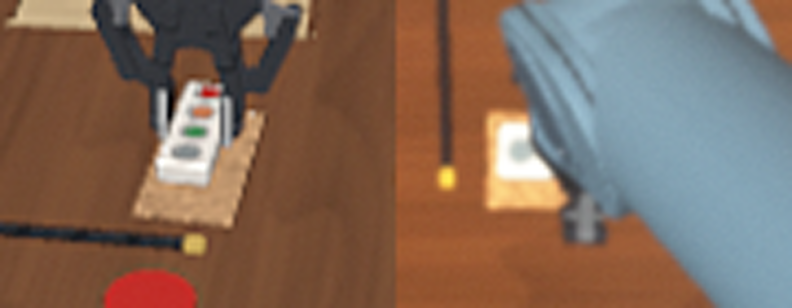

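```bash
python3 - <<'E'
from h import *
s=manip.state();M=R.from_quat(s['tcp_rot']).as_matrix();t=s['position']
for n,o in(('side',(220,160)),('top',(250,165))):
    p=shot(n)
    for y in(-.017,.017): print(n,'palette end top corner, crop px',(np.array(proj(p,t+M@np.array([.05,y,-.013])))+.5-o)*4.4+[396*(n=='top'),0])
    for c in((.468,-.089),(.468,-.093)):
        a=np.radians(88);e=np.array([np.cos(a),np.sin(a)])
        for k in(-.032,.032): print(n,c,'cork near corner',(np.array(proj(p,[*(np.array(c)+.065*e+k*np.array([e[1],-e[0]])),.005]))+.5-o)*4.4+[396*(n=='top'),0])
E
```

```text
side palette end top corner, crop px [206.8432 162.8613]
side palette end top corner, crop px [153.8127 157.1149]
side (0.468, -0.089) cork near corner [229.8894 222.893 ]
side (0.468, -0.089) cork near corner [130.7072 212.0813]
side (0.468, -0.093) cork near corner [230.7928 219.2301]
side (0.468, -0.093) cork near corner [131.8788 208.4838]
top palette end top corner, crop px [499.7478 176.1401]
top palette end top corner, crop px [501.3177 124.1154]
top (0.468, -0.089) cork near corner [479.0567 207.289 ]
top (0.468, -0.089) cork near corner [481.5155 112.2548]
top (0.468, -0.093) cork near corner [485.0743 207.2542]
top (0.468, -0.093) cork near corner [487.4823 112.2152]
```

In the same picture, the top view matches the arm to about 1 mm (palette end at crop 498, projected 500). It puts the cork middle at y ≈ -0.092, so I'll shift 6 mm and set the palette down.

jog_arm:
  motion:
    - {"tx": -0.6,"ty": 0,"tz": 0.3,"wx": 0,"wy": 0,"wz": 0,"jaw": -0.4}
    - {"tx": -0.6,"ty": 0,"tz": 0.9,"wx": 0,"wy": 0,"wz": 0,"jaw": -0.4}
    - {"tx": -0.6,"ty": 0,"tz": 1.4,"wx": 0,"wy": 0,"wz": 0,"jaw": -0.4}
    - {"tx": -0.6,"ty": 0,"tz": 1.6,"wx": 0,"wy": 0,"wz": 0,"jaw": -0.4}
    - {"tx": -0.6,"ty": 0,"tz": 1.75,"wx": 0,"wy": 0,"wz": 0,"jaw": -0.4}
    - {"tx": -0.6,"ty": 0,"tz": 1.75,"wx": 0,"wy": 0,"wz": 0,"jaw": -0.4}

```text
time: 7.33
position: [0.4684, -0.0924, 0.0083]
tcp_rot: [0.721, 0.693, -0.0, -0.0]
force: [-0.5, 0.5, -1.5]
gripper_width: 0.0329
gripper_force: 30.3
```

jog_arm:
  motion:
    - {"tx": 0,"ty": 0,"tz": 0.07,"wx": 0,"wy": 0,"wz": 0,"jaw": -0.4}
    - {"tx": 0,"ty": 0,"tz": 0.07,"wx": 0,"wy": 0,"wz": 0,"jaw": -0.4}
    - {"tx": 0,"ty": 0,"tz": 0.07,"wx": 0,"wy": 0,"wz": 0,"jaw": -0.4}

```text
time: 7.58
position: [0.4688, -0.0926, 0.0081]
tcp_rot: [0.721, 0.692, 0.0, 0.0]
force: [-0.7, -0.2, -0.5]
gripper_width: 0.0332
gripper_force: 30.3
```

jog_arm:
  motion:
    - {"tx": 0,"ty": 0,"tz": 0.07,"wx": 0,"wy": 0,"wz": 0,"jaw": -0.4}
    - {"tx": 0,"ty": 0,"tz": 0.07,"wx": 0,"wy": 0,"wz": 0,"jaw": -0.4}
    - {"tx": 0,"ty": 0,"tz": 0.07,"wx": 0,"wy": 0,"wz": 0,"jaw": -0.4}

```text
time: 7.83
position: [0.4689, -0.0927, 0.0076]
tcp_rot: [0.721, 0.692, 0.0, 0.0]
force: [-1.3, -0.8, 2.6]
gripper_width: 0.0334
gripper_force: 30.8
```

Contact is felt, so I'll release and rise.

jog_arm:
  motion:
    - {"tx": 0,"ty": 0,"tz": 0,"wx": 0,"wy": 0,"wz": 0,"jaw": -0.1}
    - {"tx": 0,"ty": 0,"tz": 0,"wx": 0,"wy": 0,"wz": 0,"jaw": 0.2}
    - {"tx": 0,"ty": 0,"tz": 0,"wx": 0,"wy": 0,"wz": 0,"jaw": 0.4}
    - {"tx": 0,"ty": 0,"tz": -0.5,"wx": 0,"wy": 0,"wz": 0,"jaw": 0.4}
    - {"tx": 0,"ty": 0,"tz": -3,"wx": 0,"wy": 0,"wz": 0,"jaw": 0.6}
    - {"tx": 0,"ty": 0,"tz": -7,"wx": 0,"wy": 0,"wz": 0,"jaw": 1}
    - {"tx": 0,"ty": 0,"tz": -11,"wx": 0,"wy": 0,"wz": 0,"jaw": 1}
    - {"tx": 0,"ty": 0,"tz": -13,"wx": 0,"wy": 0,"wz": 0,"jaw": 1}
    - {"tx": 0,"ty": 0,"tz": -13,"wx": 0,"wy": 0,"wz": 0,"jaw": 1}

```text
time: 8.58
position: [0.4717, -0.0929, 0.1419]
tcp_rot: [0.722, 0.692, 0.002, 0.003]
force: [0.3, -0.2, 0.1]
gripper_width: 0.0854
gripper_force: 0.0
```

```bash
python3 - <<'E'
from h import *
P={n:shot(n) for n in('side','top')}
def go(name,lo,hi,b,n,z):
    W=np.array([atz(P[n],u,v,z) for u,v in seg(P[n],lo,hi,b)]).astype(np.float32)[:,:2]*1000
    print(name,n,cv2.minAreaRect(W),np.round(cv2.minEnclosingCircle(W)[0]+cv2.minEnclosingCircle(W)[1:],1))
go('pal',(0,0,150),(179,70,255),(245,170,290,214),'side',.021)
go('cork+',(0,0,120),(25,255,255),(245,180,285,214),'side',.005)
go('yel',(22,150,130),(35,255,255),(195,255,240,285),'side',.066)
go('blu',(104,150,80),(122,255,255),(235,255,285,285),'side',.066)
go('yel',(22,150,130),(35,255,255),(130,160,185,240),'top',.066)
go('blu',(104,150,80),(122,255,255),(130,160,185,240),'top',.066)
a=P['side']['pixels'][165:225,225:305];b=P['side']['pixels'][245:305,195:275]
b=P['top']['pixels'][165:225,120:200]
cv2.imwrite('pics/g5.png',cv2.resize(np.hstack([a,b]),None,fx=4.9,fy=4.9,interpolation=2)[:,:,::-1])
rel(.45,.25,.15,11.5)
E
```

```text
pal side ((467.2815856933594, -78.20575714111328), (120.56266784667969, 37.380348205566406), 87.843505859375) [463.7 -77.9  60.9]
cork+ side ((467.2887878417969, -91.32402038574219), (147.46168518066406, 70.51481628417969), 86.57856750488281) [467.7 -89.9  77.1]
yel side ((512.5840454101562, 306.01092529296875), (50.287818908691406, 57.25852966308594), 13.259913444519043) [510.8 307.1  30.4]
blu side ((429.5124206542969, 292.1460266113281), (48.3452033996582, 55.90279006958008), 8.957197189331055) [430.5 292.3  30. ]
yel top ((514.8040161132812, 296.91351318359375), (59.37635040283203, 51.273372650146484), 89.61970520019531) [515.8 297.2  31.5]
blu top ((430.4844970703125, 281.46673583984375), (44.85503005981445, 49.931121826171875), 1.7542061805725098) [432.9 281.5  26. ]
pos [ 0.4691 -0.0931  0.1382] yaw 87.6 w 0.0855 F [ 0.1099 -0.8825 -0.9545] gf 0.0 t 8.6833 j7 -0.32575871963965686
t [34.1979 -3.3276 -1.2163] norm 34.380960208464394 w [ 0.002  -0.0004  1.3285]
```

View pics/g5.png

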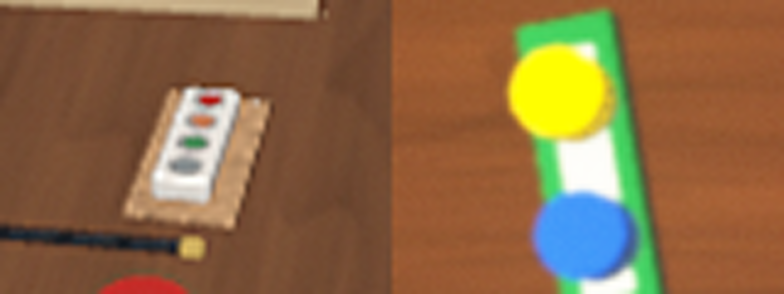

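The palette lies centred on the cork (crop 195,145), with about 13–15 mm free at each end. From the mean of both views, the yellow pot is at about (0.513, 0.302) and the blue pot at about (0.430, 0.287). The lids sit at 66 mm, consistent with the text. Yellow is next.

jog_arm:
  motion:
    - {"tx": 4,"ty": 0.3,"tz": -0.5,"wx": 0,"wy": 0,"wz": 0.12,"jaw": 1}
    - {"tx": 8,"ty": 0.6,"tz": -1,"wx": 0,"wy": 0,"wz": 0.24,"jaw": 1}
    - {"tx": 12,"ty": 0.8,"tz": -1,"wx": 0,"wy": 0,"wz": 0.36,"jaw": 1}
    - {"tx": 16,"ty": 1.1,"tz": -1,"wx": 0,"wy": 0,"wz": 0.48,"jaw": 1}
    - {"tx": 20,"ty": 1.4,"tz": -1,"wx": 0,"wy": 0,"wz": 0.6,"jaw": 1}
    - {"tx": 24,"ty": 1.7,"tz": -1,"wx": 0,"wy": 0,"wz": 0.72,"jaw": 1}
    - {"tx": 28,"ty": 2,"tz": -1,"wx": 0,"wy": 0,"wz": 0.84,"jaw": 1}
    - {"tx": 32,"ty": 2.2,"tz": -1,"wx": 0,"wy": 0,"wz": 0.96,"jaw": 1}
    - {"tx": 36,"ty": 2.5,"tz": -1,"wx": 0,"wy": 0,"wz": 1.08,"jaw": 1}
    - {"tx": 39.6,"ty": 2.7,"tz": -1,"wx": 0,"wy": 0,"wz": 1.2,"jaw": 1}

```text
time: 9.52
position: [0.5107, 0.3042, 0.1456]
tcp_rot: [0.987, 0.162, -0.001, 0.0]
force: [0.6, 0.3, 0.3]
gripper_width: 0.0853
gripper_force: 0.0
```

```bash
python3 - <<'E'
from h import *
rel(.513,.302,.031,11.5)
E
```

```text
pos [0.5107 0.3042 0.1456] yaw 18.6 w 0.0853 F [0.569  0.3107 0.3219] gf 0.0 t 9.5167 j7 -2.101980981216765
t [ 0.1812  0.2742 11.4583] norm 11.463029692672766 w [0.0007 0.0026 0.1245]
```

jog_arm:
  motion:
    - {"tx": 0.2,"ty": 0.2,"tz": 2,"wx": 0,"wy": 0,"wz": 0.12,"jaw": 1}
    - {"tx": 0.2,"ty": 0.2,"tz": 5,"wx": 0,"wy": 0,"wz": 0.12,"jaw": 1}
    - {"tx": 0.2,"ty": 0.2,"tz": 8,"wx": 0,"wy": 0,"wz": 0.12,"jaw": 1}
    - {"tx": 0.2,"ty": 0.2,"tz": 10.5,"wx": 0,"wy": 0,"wz": 0.12,"jaw": 1}
    - {"tx": 0.2,"ty": 0.2,"tz": 11.4,"wx": 0,"wy": 0,"wz": 0.12,"jaw": 0.8}
    - {"tx": 0.2,"ty": 0.2,"tz": 11.4,"wx": 0,"wy": 0,"wz": 0.12,"jaw": 0.6}
    - {"tx": 0.2,"ty": 0.2,"tz": 11.4,"wx": 0,"wy": 0,"wz": 0.12,"jaw": 0.45}
    - {"tx": 0.2,"ty": 0.2,"tz": 11.4,"wx": 0,"wy": 0,"wz": 0.12,"jaw": 0.35}
    - {"tx": 0.2,"ty": 0.2,"tz": 11.4,"wx": 0,"wy": 0,"wz": 0.12,"jaw": 0.3}
    - {"tx": 0.2,"ty": 0.2,"tz": 11.4,"wx": 0,"wy": 0,"wz": 0.12,"jaw": 0.25}

```text
time: 10.35
position: [0.5154, 0.3011, 0.0348]
tcp_rot: [0.995, 0.105, 0.001, -0.0]
force: [-0.4, -0.0, -0.1]
gripper_width: 0.0534
gripper_force: 0.0
```

```bash
python3 - <<'E'
from h import *
rel(.513,.302,.031,11.5)
p=shot('side')
cv2.imwrite('pics/g6.png',cv2.resize(p['pixels'][220:320,160:290],None,fx=5,fy=5,interpolation=2)[:,:,::-1])
E
```

```text
pos [0.5154 0.3011 0.0348] yaw 12.0 w 0.0534 F [-0.3875 -0.0287 -0.0688] gf 0.0 t 10.35 j7 -2.258225199605547
t [-0.218  -0.1375  0.3774] norm 0.45699684398235496 w [-0.0008 -0.0022  0.0088]
```

View pics/g6.png

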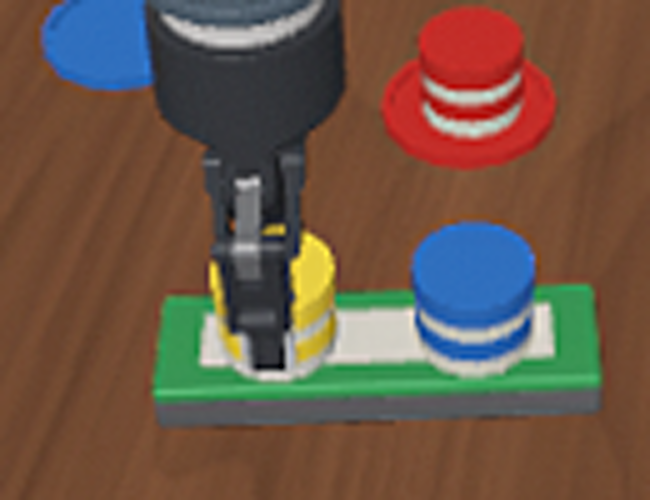

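The side crop shows the fingers around the yellow pot, about 2 mm to the +x side (finger 267, pot middle 272). I'll nudge, grip and lift.

jog_arm:
  motion:
    - {"tx": -0.2,"ty": 0,"tz": 0,"wx": 0,"wy": 0,"wz": 0,"jaw": 0.25}
    - {"tx": -0.2,"ty": 0,"tz": 0,"wx": 0,"wy": 0,"wz": 0,"jaw": 0.15}
    - {"tx": -0.2,"ty": 0,"tz": 0,"wx": 0,"wy": 0,"wz": 0,"jaw": 0.05}
    - {"tx": -0.2,"ty": 0,"tz": 0,"wx": 0,"wy": 0,"wz": 0,"jaw": 0.05}
    - {"tx": -0.2,"ty": 0,"tz": 0,"wx": 0,"wy": 0,"wz": 0,"jaw": 0.05}
    - {"tx": -0.2,"ty": 0,"tz": -1,"wx": 0,"wy": 0,"wz": 0,"jaw": 0.05}
    - {"tx": -0.2,"ty": 0,"tz": -3,"wx": 0,"wy": 0,"wz": 0,"jaw": 0.05}
    - {"tx": -0.2,"ty": 0,"tz": -6,"wx": 0,"wy": 0,"wz": 0,"jaw": 0.05}
    - {"tx": -0.2,"ty": 0,"tz": -8,"wx": 0,"wy": 0,"wz": 0,"jaw": 0.05}
    - {"tx": -0.2,"ty": 0,"tz": -8,"wx": 0,"wy": 0,"wz": 0,"jaw": 0.05}
  squeeze: 30

```text
time: 11.23
position: [0.5149, 0.3021, 0.1183]
tcp_rot: [0.995, 0.105, 0.003, -0.002]
force: [0.4, 0.8, -1.2]
gripper_width: 0.0509
gripper_force: 31.6
```

```bash
python3 - <<'E'
from h import *
rel(.657,-.101,.11,40)
E
```

```text
pos [0.5149 0.3021 0.1183] yaw 12.0 w 0.0509 F [ 0.3959  0.7941 -1.1761] gf 31.55573308467865 t 11.2333 j7 -2.2140728733844686
t [ 5.5088 42.3847  0.754 ] norm 42.74786581022182 w [-0.0009 -0.0075 -0.4885]
```

jog_arm:
  motion:
    - {"tx": 0.5,"ty": 4,"tz": 0,"wx": 0,"wy": 0,"wz": -0.05,"jaw": 0.05}
    - {"tx": 1,"ty": 8.2,"tz": 0,"wx": 0,"wy": 0,"wz": -0.1,"jaw": 0.05}
    - {"tx": 1.6,"ty": 12.3,"tz": 0,"wx": 0,"wy": 0,"wz": -0.15,"jaw": 0.05}
    - {"tx": 2.1,"ty": 16.4,"tz": 0,"wx": 0,"wy": 0,"wz": -0.2,"jaw": 0.05}
    - {"tx": 2.7,"ty": 20.5,"tz": 0,"wx": 0,"wy": 0,"wz": -0.25,"jaw": 0.05}
    - {"tx": 3.2,"ty": 24.6,"tz": 0,"wx": 0,"wy": 0,"wz": -0.3,"jaw": 0.05}
    - {"tx": 3.8,"ty": 28.7,"tz": 0,"wx": 0,"wy": 0,"wz": -0.35,"jaw": 0.05}
    - {"tx": 4.4,"ty": 32.8,"tz": 0,"wx": 0,"wy": 0,"wz": -0.4,"jaw": 0.05}
    - {"tx": 4.9,"ty": 36.9,"tz": 0,"wx": 0,"wy": 0,"wz": -0.45,"jaw": 0.05}
    - {"tx": 5.5,"ty": 41,"tz": 0,"wx": 0,"wy": 0,"wz": -0.49,"jaw": 0.05}

```text
time: 12.07
position: [0.6513, -0.0916, 0.113]
tcp_rot: [0.939, 0.344, -0.001, -0.0]
force: [2.0, 0.8, -1.1]
gripper_width: 0.0509
gripper_force: 31.7
```

```bash
python3 - <<'E'
from h import *
rel(.657,-.101,.035,40)
E
```

```text
pos [ 0.6513 -0.0916  0.113 ] yaw 40.2 w 0.0509 F [ 2.0076  0.814  -1.0789] gf 31.68038249015808 t 12.0667 j7 -1.0862253188898805
t [-0.165   1.0932  7.7991] norm 7.877056639443848 w [-0.0007  0.0009  0.0039]
```

jog_arm:
  motion:
    - {"tx": -0.2,"ty": 1.1,"tz": 1,"wx": 0,"wy": 0,"wz": 0,"jaw": 0.05}
    - {"tx": -0.2,"ty": 1.1,"tz": 3,"wx": 0,"wy": 0,"wz": 0,"jaw": 0.05}
    - {"tx": -0.2,"ty": 1.1,"tz": 5,"wx": 0,"wy": 0,"wz": 0,"jaw": 0.05}
    - {"tx": -0.2,"ty": 1.1,"tz": 7,"wx": 0,"wy": 0,"wz": 0,"jaw": 0.05}
    - {"tx": -0.2,"ty": 1.1,"tz": 8,"wx": 0,"wy": 0,"wz": 0,"jaw": 0.05}
    - {"tx": -0.2,"ty": 1.1,"tz": 8,"wx": 0,"wy": 0,"wz": 0,"jaw": 0.05}
    - {"tx": -0.2,"ty": 1.1,"tz": 8,"wx": 0,"wy": 0,"wz": 0,"jaw": 0.05}

```text
time: 12.65
position: [0.6569, -0.0988, 0.0332]
tcp_rot: [0.939, 0.343, -0.0, -0.0]
force: [-0.0, -0.3, 0.1]
gripper_width: 0.051
gripper_force: 31.7
```

```bash
python3 - <<'E'
from h import *
rel(.657,-.101,.015,40)
a=shot('side')['pixels'][140:220,160:250];b=shot('top')['pixels'][95:175,250:340]
cv2.imwrite('pics/g7.png',cv2.resize(np.hstack([a,b]),None,fx=4.4,fy=4.4,interpolation=2)[:,:,::-1])
E
```

```text
pos [ 0.6569 -0.0988  0.0332] yaw 40.1 w 0.051 F [-0.0492 -0.2734  0.0515] gf 31.713309288024902 t 12.65 j7 -1.1126865139605506
t [-0.1337  0.1807  1.8177] norm 1.8315090184819152 w [-0.0008  0.0007  0.0018]
```

View pics/g7.png

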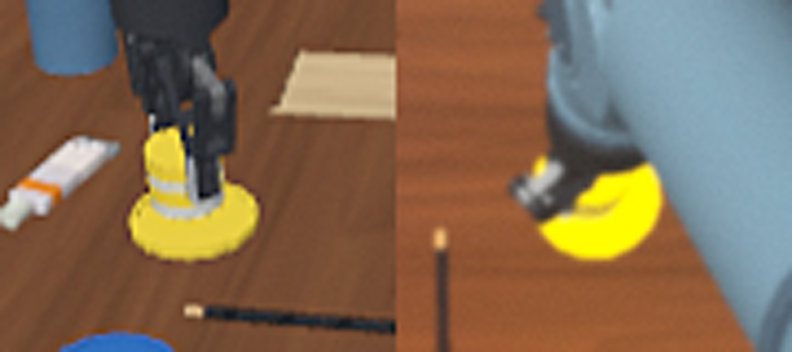

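```bash
python3 - <<'E'
from h import *
p=shot('side');t=manip.state()['position'];a=np.linspace(0,6.28,60)
def ext(c,r,z):
    q=np.array([(np.array(proj(p,[c[0]+r*np.cos(k),c[1]+r*np.sin(k),z]))+.5-[160,140])*4.4 for k in a]);return q.min(0),q.max(0)
print('pot lid',ext(t,.026,t[2]+.031)); print('pot bottom',ext(t,.025,t[2]-.011))
for c in((.657,-.101),(.655,-.097)):print('coaster rim',c,ext(c,.043,.007))
c=seg(p,(20,130,130),(36,255,255),(180,160,225,205));
for v in range(185,202): 
    r=np.where(cv2.inRange(cv2.cvtColor(p['pixels'],cv2.COLOR_RGB2HSV),(20,130,130),(36,255,255))[v,175:230])[0]; print((v-140+.5)*4.4,[(k+175-160)*4.4 for k in (r.min(),r.max()+1)] if len(r) else '',end=' ')
E
```

```text
pot lid (array([143.4584, 121.7753]), array([221.7107, 161.4633]))
pot bottom (array([151.0292, 175.443 ]), array([224.9148, 214.73  ]))
coaster rim (0.657, -0.101) (array([129.6875, 181.0931]), array([255.7294, 249.2512]))
coaster rim (0.655, -0.097) (array([130.7074, 184.2826]), array([257.1126, 252.8325]))
200.20000000000002 [np.float64(136.4), np.float64(255.20000000000002)] 204.60000000000002 [np.float64(136.4), np.float64(259.6)] 209.00000000000003 [np.float64(132.0), np.float64(259.6)] 213.4 [np.float64(132.0), np.float64(259.6)] 217.8 [np.float64(127.60000000000001), np.float64(259.6)] 222.20000000000002 [np.float64(127.60000000000001), np.float64(259.6)] 226.60000000000002 [np.float64(127.60000000000001), np.float64(255.20000000000002)] 231.00000000000003 [np.float64(132.0), np.float64(255.20000000000002)] 235.4 [np.float64(132.0), np.float64(250.8)] 239.8 [np.float64(132.0), np.float64(246.40000000000003)] 244.20000000000002 [np.float64(136.4), np.float64(242.00000000000003)] 248.60000000000002 [np.float64(140.8), np.float64(237.60000000000002)] 253.00000000000003 [np.float64(145.20000000000002), np.float64(224.4)] 257.40000000000003 [np.float64(158.4), np.float64(215.60000000000002)] 261.8  266.20000000000005  270.6
```

Checked by projection: the pot hangs at (0.657, -0.099) and the coaster middle is within about 3 mm of that. The crop offset is only the pot's height. I'm lowering it.

jog_arm:
  motion:
    - {"tx": 0,"ty": 0,"tz": 0.5,"wx": 0,"wy": 0,"wz": 0,"jaw": 0.05}
    - {"tx": 0,"ty": 0,"tz": 1,"wx": 0,"wy": 0,"wz": 0,"jaw": 0.05}
    - {"tx": 0,"ty": 0,"tz": 1.4,"wx": 0,"wy": 0,"wz": 0,"jaw": 0.05}
    - {"tx": 0,"ty": 0,"tz": 1.65,"wx": 0,"wy": 0,"wz": 0,"jaw": 0.05}
    - {"tx": 0,"ty": 0,"tz": 1.75,"wx": 0,"wy": 0,"wz": 0,"jaw": 0.05}
    - {"tx": 0,"ty": 0,"tz": 1.8,"wx": 0,"wy": 0,"wz": 0,"jaw": 0.05}
    - {"tx": 0,"ty": 0,"tz": 1.8,"wx": 0,"wy": 0,"wz": 0,"jaw": 0.05}

```text
time: 13.38
position: [0.6572, -0.099, 0.0152]
tcp_rot: [0.939, 0.343, -0.0, -0.0]
force: [-0.2, -0.2, -1.0]
gripper_width: 0.0511
gripper_force: 31.7
```

jog_arm:
  motion:
    - {"tx": 0,"ty": 0,"tz": 0.05,"wx": 0,"wy": 0,"wz": 0,"jaw": 0.05}
    - {"tx": 0,"ty": 0,"tz": 0.1,"wx": 0,"wy": 0,"wz": 0,"jaw": 0.05}
    - {"tx": 0,"ty": 0,"tz": 0.1,"wx": 0,"wy": 0,"wz": 0,"jaw": 0.05}

```text
time: 13.63
position: [0.6573, -0.0991, 0.0144]
tcp_rot: [0.939, 0.343, 0.0, 0.0]
force: [-0.7, 0.6, -0.4]
gripper_width: 0.0509
gripper_force: 31.7
```

jog_arm:
  motion:
    - {"tx": 0,"ty": 0,"tz": 0.05,"wx": 0,"wy": 0,"wz": 0,"jaw": 0.05}
    - {"tx": 0,"ty": 0,"tz": 0.1,"wx": 0,"wy": 0,"wz": 0,"jaw": 0.05}
    - {"tx": 0,"ty": 0,"tz": 0.1,"wx": 0,"wy": 0,"wz": 0,"jaw": 0.05}

```text
time: 13.88
position: [0.6573, -0.0991, 0.0144]
tcp_rot: [0.939, 0.343, -0.0, 0.0]
force: [-3.4, 0.5, 7.0]
gripper_width: 0.0509
gripper_force: 32.4
```

Contact. I'll release and rise.

jog_arm:
  motion:
    - {"tx": 0,"ty": 0,"tz": -0.05,"wx": 0,"wy": 0,"wz": 0,"jaw": 0.25}
    - {"tx": 0,"ty": 0,"tz": -0.05,"wx": 0,"wy": 0,"wz": 0,"jaw": 0.4}
    - {"tx": 0,"ty": 0,"tz": -0.05,"wx": 0,"wy": 0,"wz": 0,"jaw": 0.6}
    - {"tx": 0,"ty": 0,"tz": -0.3,"wx": 0,"wy": 0,"wz": 0,"jaw": 0.6}
    - {"tx": 0,"ty": 0,"tz": -3,"wx": 0,"wy": 0,"wz": 0,"jaw": 0.6}
    - {"tx": 0,"ty": 0,"tz": -7,"wx": 0,"wy": 0,"wz": 0,"jaw": 0.8}
    - {"tx": 0,"ty": 0,"tz": -11,"wx": 0,"wy": 0,"wz": 0,"jaw": 1}
    - {"tx": 0,"ty": 0,"tz": -13,"wx": 0,"wy": 0,"wz": 0,"jaw": 1}
    - {"tx": 0,"ty": 0,"tz": -13,"wx": 0,"wy": 0,"wz": 0,"jaw": 1}

```text
time: 14.63
position: [0.661, -0.099, 0.1496]
tcp_rot: [0.939, 0.343, 0.004, 0.002]
force: [1.3, 0.9, 0.1]
gripper_width: 0.0854
gripper_force: 0.0
```

```bash
python3 - <<'E'
from h import *
rel(.43,.2875,.14,11.5)
P={n:shot(n) for n in('side','top')}
a=P['side']['pixels'][160:230,165:285];b=P['side']['pixels'][240:310,180:300]
cv2.imwrite('pics/g8.png',cv2.resize(np.hstack([a,b]),None,fx=3.3,fy=3.3,interpolation=2)[:,:,::-1])
E
```

```text
pos [ 0.661  -0.099   0.1496] yaw 40.1 w 0.0854 F [1.3096 0.8671 0.075 ] gf 0.0 t 14.6333 j7 -1.0608043651822467
t [  7.1992 -44.4498   0.7032] norm 45.034485063115156 w [ 0.005  -0.0085  0.4987]
```

View pics/g8.png

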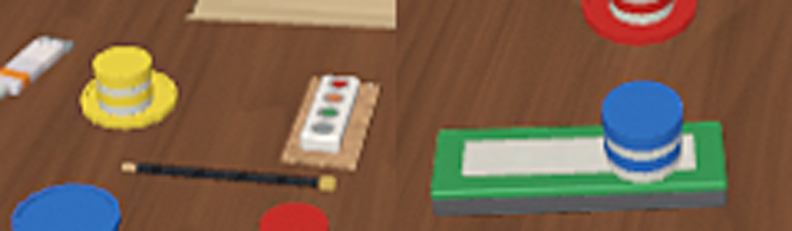

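The yellow pot stands upright in its coaster (crop 125,85), the palette is undisturbed, and the blue pot is still on the tin (crop 642,130). Blue is next.

jog_arm:
  motion:
    - {"tx": 0.6,"ty": -4,"tz": 0,"wx": 0,"wy": 0,"wz": 0.05,"jaw": 1}
    - {"tx": 1.3,"ty": -8,"tz": 0,"wx": 0,"wy": 0,"wz": 0.1,"jaw": 1}
    - {"tx": 1.9,"ty": -12,"tz": 0,"wx": 0,"wy": 0,"wz": 0.15,"jaw": 1}
    - {"tx": 2.6,"ty": -16,"tz": 0,"wx": 0,"wy": 0,"wz": 0.2,"jaw": 1}
    - {"tx": 3.2,"ty": -20,"tz": 0,"wx": 0,"wy": 0,"wz": 0.25,"jaw": 1}
    - {"tx": 3.9,"ty": -24,"tz": 0,"wx": 0,"wy": 0,"wz": 0.3,"jaw": 1}
    - {"tx": 4.5,"ty": -28,"tz": 0,"wx": 0,"wy": 0,"wz": 0.35,"jaw": 1}
    - {"tx": 5.2,"ty": -32,"tz": 0,"wx": 0,"wy": 0,"wz": 0.4,"jaw": 1}
    - {"tx": 5.8,"ty": -36,"tz": 0,"wx": 0,"wy": 0,"wz": 0.45,"jaw": 1}
    - {"tx": 6.5,"ty": -40,"tz": 0,"wx": 0,"wy": 0,"wz": 0.5,"jaw": 1}

```text
time: 15.57
position: [0.447, 0.2493, 0.1419]
tcp_rot: [0.995, 0.098, -0.001, 0.001]
force: [0.4, 0.9, -0.2]
gripper_width: 0.0855
gripper_force: 0.0
```

```bash
python3 - <<'E'
from h import *
rel(.4305,.2865,.034,11.5)
E
```

```text
pos [0.447  0.2493 0.1419] yaw 11.3 w 0.0855 F [ 0.4005  0.9229 -0.1682] gf 0.0 t 15.5667 j7 -2.2218634373340147
t [-0.8638 -3.9811 10.7882] norm 11.531698169068202 w [ 0.001   0.0029 -0.0037]
```

jog_arm:
  motion:
    - {"tx": -0.8,"ty": -3.8,"tz": 0.5,"wx": 0,"wy": 0,"wz": 0,"jaw": 1}
    - {"tx": -0.8,"ty": -3.8,"tz": 2,"wx": 0,"wy": 0,"wz": 0,"jaw": 1}
    - {"tx": -0.8,"ty": -3.8,"tz": 5,"wx": 0,"wy": 0,"wz": 0,"jaw": 1}
    - {"tx": -0.8,"ty": -3.8,"tz": 8,"wx": 0,"wy": 0,"wz": 0,"jaw": 1}
    - {"tx": -0.8,"ty": -3.8,"tz": 10.6,"wx": 0,"wy": 0,"wz": 0,"jaw": 1}
    - {"tx": -0.8,"ty": -3.8,"tz": 10.6,"wx": 0,"wy": 0,"wz": 0,"jaw": 0.8}
    - {"tx": -0.8,"ty": -3.8,"tz": 10.6,"wx": 0,"wy": 0,"wz": 0,"jaw": 0.6}
    - {"tx": -0.8,"ty": -3.8,"tz": 10.6,"wx": 0,"wy": 0,"wz": 0,"jaw": 0.45}
    - {"tx": -0.8,"ty": -3.8,"tz": 10.6,"wx": 0,"wy": 0,"wz": 0,"jaw": 0.35}
    - {"tx": -0.8,"ty": -3.8,"tz": 10.6,"wx": 0,"wy": 0,"wz": 0,"jaw": 0.28}

```text
time: 16.4
position: [0.4349, 0.285, 0.0388]
tcp_rot: [0.995, 0.1, 0.001, -0.001]
force: [0.2, 0.1, -0.5]
gripper_width: 0.0544
gripper_force: 0.0
```

```bash
python3 - <<'E'
from h import *
rel(.4305,.2865,.034,11.5)
p=shot('side')
h=cv2.inRange(cv2.cvtColor(p['pixels'],cv2.COLOR_RGB2HSV),(104,150,80),(122,255,255))
r=np.where(h[250:300,225:300].any(0))[0]+225;print('blue cols',r.min(),r.max()+1)
t=manip.state()['position'];print([proj(p,t+np.array([dx,.026*0,.01]))[0] for dx in(-.026,0,.026)])
E
```

```text
pos [0.4349 0.285  0.0388] yaw 11.4 w 0.0544 F [ 0.2034  0.1076 -0.5197] gf 0.0 t 16.4 j7 -2.3916514012201695
t [-0.408  -0.2311  0.477 ] norm 0.6688737772538549 w [-0.001  -0.0023 -0.0014]
blue cols 243 267
[np.float64(264.7670544133782), np.float64(252.63315106690595), np.float64(240.60403114358937)]
```

jog_arm:
  motion:
    - {"tx": -0.45,"ty": -0.2,"tz": 0.3,"wx": 0,"wy": 0,"wz": 0,"jaw": 0.3}
    - {"tx": -0.45,"ty": -0.2,"tz": 0.3,"wx": 0,"wy": 0,"wz": 0,"jaw": 0.25}
    - {"tx": -0.45,"ty": -0.2,"tz": 0.3,"wx": 0,"wy": 0,"wz": 0,"jaw": 0.15}
    - {"tx": -0.45,"ty": -0.2,"tz": 0.3,"wx": 0,"wy": 0,"wz": 0,"jaw": 0.05}
    - {"tx": -0.45,"ty": -0.2,"tz": 0.3,"wx": 0,"wy": 0,"wz": 0,"jaw": 0.05}
  squeeze: 30

```text
time: 16.87
position: [0.4285, 0.2855, 0.0347]
tcp_rot: [0.995, 0.1, -0.0, 0.0]
force: [-2.2, -0.9, 5.1]
gripper_width: 0.0511
gripper_force: 30.5
```

jog_arm:
  motion:
    - {"tx": 0,"ty": 0,"tz": 0,"wx": 0,"wy": 0,"wz": 0,"jaw": 0.05}
    - {"tx": 0,"ty": 0,"tz": -1,"wx": 0,"wy": 0,"wz": 0,"jaw": 0.05}
    - {"tx": 0,"ty": 0,"tz": -3,"wx": 0,"wy": 0,"wz": 0,"jaw": 0.05}
    - {"tx": 0,"ty": 0,"tz": -6,"wx": 0,"wy": 0,"wz": 0,"jaw": 0.05}
    - {"tx": 0,"ty": 0,"tz": -8,"wx": 0,"wy": 0,"wz": 0,"jaw": 0.05}
    - {"tx": 0,"ty": 0,"tz": -8,"wx": 0,"wy": 0,"wz": 0,"jaw": 0.05}

```text
time: 17.37
position: [0.4313, 0.2874, 0.1187]
tcp_rot: [0.995, 0.1, 0.003, -0.002]
force: [0.6, 1.0, -1.1]
gripper_width: 0.0512
gripper_force: 31.6
```

```bash
python3 - <<'E'
from h import *
rel(.656,.083,.1,40)
E
```

```text
pos [0.4313 0.2874 0.1187] yaw 11.4 w 0.0512 F [ 0.5995  1.0411 -1.1114] gf 31.643323302268982 t 17.3667 j7 -2.328149765249001
t [17.9511 24.4967  1.9153] norm 30.430267904565834 w [-0.0011 -0.007  -0.4984]
```

jog_arm:
  motion:
    - {"tx": 2.3,"ty": 3,"tz": 0,"wx": 0,"wy": 0,"wz": -0.06,"jaw": 0.05}
    - {"tx": 4.6,"ty": 6,"tz": 0,"wx": 0,"wy": 0,"wz": -0.12,"jaw": 0.05}
    - {"tx": 6.9,"ty": 9.2,"tz": 0,"wx": 0,"wy": 0,"wz": -0.18,"jaw": 0.05}
    - {"tx": 9.2,"ty": 12.3,"tz": 0,"wx": 0,"wy": 0,"wz": -0.24,"jaw": 0.05}
    - {"tx": 11.4,"ty": 15.4,"tz": 0,"wx": 0,"wy": 0,"wz": -0.3,"jaw": 0.05}
    - {"tx": 13.6,"ty": 18.5,"tz": 0,"wx": 0,"wy": 0,"wz": -0.36,"jaw": 0.05}
    - {"tx": 15.8,"ty": 21.5,"tz": 0,"wx": 0,"wy": 0,"wz": -0.42,"jaw": 0.05}
    - {"tx": 18,"ty": 24.5,"tz": 0.5,"wx": 0,"wy": 0,"wz": -0.48,"jaw": 0.05}
    - {"tx": 18,"ty": 24.5,"tz": 2,"wx": 0,"wy": 0,"wz": -0.5,"jaw": 0.05}
    - {"tx": 18,"ty": 24.5,"tz": 4,"wx": 0,"wy": 0,"wz": -0.5,"jaw": 0.05}

```text
time: 18.2
position: [0.6567, 0.0778, 0.0744]
tcp_rot: [0.94, 0.341, 0.001, 0.001]
force: [-0.3, 0.9, -0.9]
gripper_width: 0.0508
gripper_force: 31.8
```

```bash
python3 - <<'E'
from h import *
rel(.6565,.0825,.032,40)
E
```

```text
pos [0.6567 0.0778 0.0744] yaw 39.8 w 0.0508 F [-0.2816  0.8807 -0.901 ] gf 31.770842671394348 t 18.2 j7 -1.3939336387831007
t [ 0.2718 -0.3836  4.2374] norm 4.263356260227404 w [ 0.0025 -0.0019 -0.0028]
```

jog_arm:
  motion:
    - {"tx": 0.2,"ty": -0.2,"tz": 1,"wx": 0,"wy": 0,"wz": 0,"jaw": 0.05}
    - {"tx": 0.2,"ty": -0.2,"tz": 2.5,"wx": 0,"wy": 0,"wz": 0,"jaw": 0.05}
    - {"tx": 0.2,"ty": -0.2,"tz": 4,"wx": 0,"wy": 0,"wz": 0,"jaw": 0.05}
    - {"tx": 0.2,"ty": -0.2,"tz": 4,"wx": 0,"wy": 0,"wz": 0,"jaw": 0.05}
    - {"tx": 0.2,"ty": -0.2,"tz": 4,"wx": 0,"wy": 0,"wz": 0,"jaw": 0.05}

```text
time: 18.62
position: [0.6535, 0.0843, 0.0335]
tcp_rot: [0.939, 0.343, -0.001, -0.0]
force: [-0.3, 0.3, -0.5]
gripper_width: 0.0509
gripper_force: 31.8
```

```bash
python3 - <<'E'
from h import *
rel(.6565,.0825,.0148,40)
a=shot('side')['pixels'][175:255,140:230];b=shot('top')['pixels'][95:175,190:280]
cv2.imwrite('pics/g9.png',cv2.resize(np.hstack([a,b]),None,fx=4.4,fy=4.4,interpolation=2)[:,:,::-1])
p=shot('side');t=manip.state()['position'];a=np.linspace(0,6.28,60)
def ext(c,r,z):
    q=np.array([(np.array(proj(p,[c[0]+r*np.cos(k),c[1]+r*np.sin(k),z]))+.5-[140,175])*4.4 for k in a]);return q.min(0),q.max(0)
print('pot lid',ext(t,.026,t[2]+.031)); print('pot bottom',ext(t,.025,t[2]-.011))
print('coaster rim',ext((.6565,.0825),.043,.007))
E
```

```text
pos [0.6535 0.0843 0.0335] yaw 40.1 w 0.0509 F [-0.2833  0.2877 -0.5141] gf 31.795588731765747 t 18.6167 j7 -1.4187534678189757
t [0.1166 0.3294 1.866 ] norm 1.8984691983620647 w [-0.0009  0.0017  0.0024]
pot lid (array([142.8374, 119.3803]), array([232.0279, 170.9745]))
pot bottom (array([153.52 , 177.304]), array([237.4641, 228.0017]))
coaster rim (array([126.1464, 180.8577]), array([269.0743, 268.536 ]))
```

View pics/g9.png

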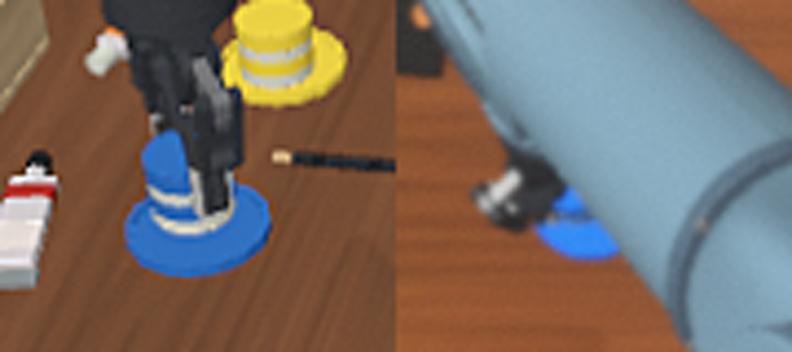

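The crop shows the pot hanging over the blue coaster. Coaster and pot share the same 7 px bias, so the coaster middle is at (0.656, 0.082). I'll shift 3 mm and lower.

jog_arm:
  motion:
    - {"tx": 0.1,"ty": 0.3,"tz": 0.5,"wx": 0,"wy": 0,"wz": 0,"jaw": 0.05}
    - {"tx": 0.1,"ty": 0.3,"tz": 1,"wx": 0,"wy": 0,"wz": 0,"jaw": 0.05}
    - {"tx": 0.1,"ty": 0.3,"tz": 1.4,"wx": 0,"wy": 0,"wz": 0,"jaw": 0.05}
    - {"tx": 0.1,"ty": 0.3,"tz": 1.65,"wx": 0,"wy": 0,"wz": 0,"jaw": 0.05}
    - {"tx": 0.1,"ty": 0.3,"tz": 1.75,"wx": 0,"wy": 0,"wz": 0,"jaw": 0.05}
    - {"tx": 0.1,"ty": 0.3,"tz": 1.85,"wx": 0,"wy": 0,"wz": 0,"jaw": 0.05}
    - {"tx": 0.1,"ty": 0.3,"tz": 1.85,"wx": 0,"wy": 0,"wz": 0,"jaw": 0.05}

```text
time: 19.35
position: [0.657, 0.0823, 0.0157]
tcp_rot: [0.939, 0.343, -0.0, -0.0]
force: [0.7, 0.4, -0.8]
gripper_width: 0.051
gripper_force: 31.8
```

jog_arm:
  motion:
    - {"tx": 0,"ty": 0,"tz": 0.05,"wx": 0,"wy": 0,"wz": 0,"jaw": 0.05}
    - {"tx": 0,"ty": 0,"tz": 0.05,"wx": 0,"wy": 0,"wz": 0,"jaw": 0.05}

```text
time: 19.52
position: [0.6572, 0.0823, 0.0155]
tcp_rot: [0.939, 0.343, 0.0, 0.0]
force: [-0.1, -0.4, -0.9]
gripper_width: 0.0512
gripper_force: 31.8
```

jog_arm:
  motion:
    - {"tx": 0,"ty": 0,"tz": 0.05,"wx": 0,"wy": 0,"wz": 0,"jaw": 0.05}
    - {"tx": 0,"ty": 0,"tz": 0.1,"wx": 0,"wy": 0,"wz": 0,"jaw": 0.05}
    - {"tx": 0,"ty": 0,"tz": 0.1,"wx": 0,"wy": 0,"wz": 0,"jaw": 0.05}

```text
time: 19.77
position: [0.6574, 0.0824, 0.0148]
tcp_rot: [0.939, 0.343, 0.0, 0.0]
force: [-1.1, 0.8, 2.5]
gripper_width: 0.051
gripper_force: 32.1
```

Contact. I'll release and rise.

jog_arm:
  motion:
    - {"tx": 0,"ty": 0,"tz": 0,"wx": 0,"wy": 0,"wz": 0,"jaw": 0.25}
    - {"tx": 0,"ty": 0,"tz": 0,"wx": 0,"wy": 0,"wz": 0,"jaw": 0.4}
    - {"tx": 0,"ty": 0,"tz": 0,"wx": 0,"wy": 0,"wz": 0,"jaw": 0.6}
    - {"tx": 0,"ty": 0,"tz": -0.3,"wx": 0,"wy": 0,"wz": 0,"jaw": 0.6}
    - {"tx": 0,"ty": 0,"tz": -3,"wx": 0,"wy": 0,"wz": 0,"jaw": 0.6}
    - {"tx": 0,"ty": 0,"tz": -7,"wx": 0,"wy": 0,"wz": 0,"jaw": 0.8}
    - {"tx": 0,"ty": 0,"tz": -11,"wx": 0,"wy": 0,"wz": 0,"jaw": 1}
    - {"tx": 0,"ty": 0,"tz": -13,"wx": 0,"wy": 0,"wz": 0,"jaw": 1}
    - {"tx": 0,"ty": 0,"tz": -13,"wx": 0,"wy": 0,"wz": 0,"jaw": 1}

```text
time: 20.52
position: [0.6607, 0.0834, 0.1507]
tcp_rot: [0.939, 0.343, 0.005, 0.001]
force: [1.3, 0.2, 0.2]
gripper_width: 0.0852
gripper_force: 0.0
```

```bash
python3 - <<'E'
from h import *
P={n:shot(n) for n in('side','top')}
def go(name,lo,hi,b,n,z):
    W=np.array([atz(P[n],u,v,z) for u,v in seg(P[n],lo,hi,b)]).astype(np.float32)[:,:2]*1000
    m=cv2.minAreaRect(W);print(name,n,np.round(m[0],1),np.round(m[1],1),round(m[2],1))
G=((50,120,60),(80,255,255));Tt=((12,40,120),(24,160,255))
go('tin',*G,(130,160,190,240),'top',.024);go('tin',*G,(180,265,290,310),'side',.024)
go('tray',*Tt,(340,138,395,225),'top',.004);go('tray',*Tt,(215,148,297,172),'side',.004)
rel(.472,.294,.13,11.5)
cv2.imwrite('pics/g10.png',cv2.resize(P['side']['pixels'][135:315,130:310],None,fx=3.3,fy=3.3,interpolation=2)[:,:,::-1])
E
```

```text
tin top [472.8 290.7] [189.4  57.9] 11.8
tin side [471.4 297.7] [187.   60.4] 11.7
tray top [ 545.4 -311. ] [196.2  99.8] 3.0
tray side [ 532.4 -308.3] [230.7 160.3] 8.4
pos [0.6576 0.0823 0.1454] yaw 40.1 w 0.0854 F [ 0.0618  0.6136 -1.0076] gf 0.0 t 20.6167 j7 -1.3588879876933901
t [ -0.5739 -28.1529   1.5036] norm 28.198856523529834 w [ 0.0008 -0.0017  0.4989]
```

View pics/g10.png

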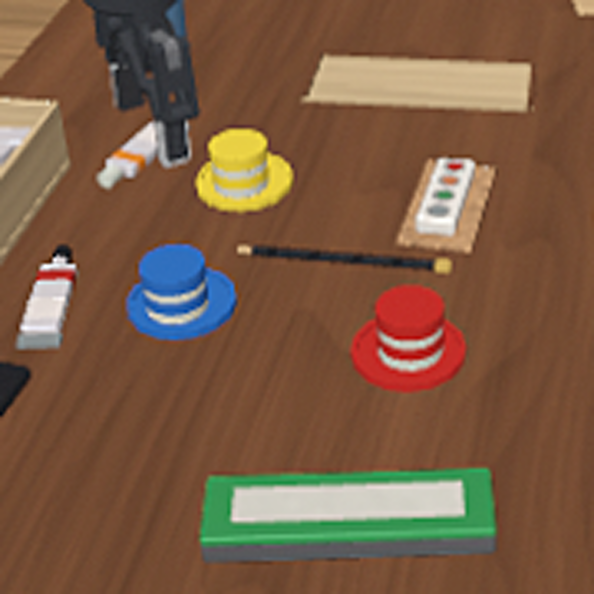

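Both pots stand upright in their own coasters (blue at crop 173,285; yellow at 238,170) and the red pot is untouched (408,335). The tin lies bare at crop (348,515), centred at (0.472, 0.294) with yaw 11.7°. On to the tin.

jog_arm:
  motion:
    - {"tx": 0,"ty": -3,"tz": 0,"wx": 0,"wy": 0,"wz": 0.06,"jaw": 1}
    - {"tx": -0.1,"ty": -6.5,"tz": 0,"wx": 0,"wy": 0,"wz": 0.12,"jaw": 1}
    - {"tx": -0.2,"ty": -10,"tz": 0,"wx": 0,"wy": 0,"wz": 0.18,"jaw": 1}
    - {"tx": -0.3,"ty": -13.5,"tz": 0,"wx": 0,"wy": 0,"wz": 0.24,"jaw": 1}
    - {"tx": -0.4,"ty": -17,"tz": 0.3,"wx": 0,"wy": 0,"wz": 0.3,"jaw": 1}
    - {"tx": -0.5,"ty": -20.5,"tz": 0.6,"wx": 0,"wy": 0,"wz": 0.36,"jaw": 1}
    - {"tx": -0.6,"ty": -24,"tz": 1,"wx": 0,"wy": 0,"wz": 0.43,"jaw": 1}
    - {"tx": -0.6,"ty": -27,"tz": 2,"wx": 0,"wy": 0,"wz": 0.5,"jaw": 1}
    - {"tx": -0.6,"ty": -28.1,"tz": 4,"wx": 0,"wy": 0,"wz": 0.5,"jaw": 1}
    - {"tx": -0.6,"ty": -28.1,"tz": 6,"wx": 0,"wy": 0,"wz": 0.5,"jaw": 1}

```text
time: 21.45
position: [0.4679, 0.2969, 0.0831]
tcp_rot: [0.995, 0.103, -0.001, -0.001]
force: [-0.1, 0.3, -0.2]
gripper_width: 0.0855
gripper_force: 0.0
```

```bash
python3 - <<'E'
from h import *
rel(.472,.294,.006,11.7)
E
```

```text
pos [0.4679 0.2969 0.0831] yaw 11.8 w 0.0855 F [-0.0697  0.264  -0.1964] gf 0.0 t 21.45 j7 -2.3195238662312048
t [0.3513 0.3803 7.7131] norm 7.7304702735074 w [-0.0017  0.0017  0.0015]
```

jog_arm:
  motion:
    - {"tx": 0.3,"ty": 0.2,"tz": 1.5,"wx": 0,"wy": 0,"wz": 0,"jaw": 1}
    - {"tx": 0.3,"ty": 0.2,"tz": 3.5,"wx": 0,"wy": 0,"wz": 0,"jaw": 1}
    - {"tx": 0.3,"ty": 0.2,"tz": 5.5,"wx": 0,"wy": 0,"wz": 0,"jaw": 1}
    - {"tx": 0.3,"ty": 0.2,"tz": 7,"wx": 0,"wy": 0,"wz": 0,"jaw": 1}
    - {"tx": 0.3,"ty": 0.2,"tz": 7.4,"wx": 0,"wy": 0,"wz": 0,"jaw": 1}
    - {"tx": 0.3,"ty": 0.2,"tz": 7.4,"wx": 0,"wy": 0,"wz": 0,"jaw": 0.8}
    - {"tx": 0.3,"ty": 0.2,"tz": 7.4,"wx": 0,"wy": 0,"wz": 0,"jaw": 0.6}
    - {"tx": 0.3,"ty": 0.2,"tz": 7.4,"wx": 0,"wy": 0,"wz": 0,"jaw": 0.45}
  squeeze: 50

```text
time: 22.12
position: [0.4753, 0.2923, 0.011]
tcp_rot: [0.995, 0.1, 0.0, -0.0]
force: [0.2, -0.2, 0.0]
gripper_width: 0.0623
gripper_force: 0.0
```

```bash
python3 - <<'E'
from h import *
rel(.472,.294,.006,11.7)
E
```

```text
pos [0.4753 0.2923 0.011 ] yaw 11.4 w 0.0623 F [ 0.2288 -0.2222  0.0348] gf 0.0 t 22.1167 j7 -2.367508145583362
t [-0.2895 -0.2313  0.5002] norm 0.6224875479747262 w [-0.0004 -0.0008 -0.0046]
```

jog_arm:
  motion:
    - {"tx": -0.3,"ty": -0.1,"tz": 0.4,"wx": 0,"wy": 0,"wz": 0,"jaw": 0.45}
    - {"tx": -0.3,"ty": -0.1,"tz": 0.4,"wx": 0,"wy": 0,"wz": 0,"jaw": 0.35}
    - {"tx": -0.3,"ty": -0.1,"tz": 0.4,"wx": 0,"wy": 0,"wz": 0,"jaw": 0.25}
    - {"tx": -0.3,"ty": -0.1,"tz": 0.4,"wx": 0,"wy": 0,"wz": 0,"jaw": 0.15}
    - {"tx": -0.3,"ty": -0.1,"tz": 0.4,"wx": 0,"wy": 0,"wz": 0,"jaw": 0.15}
    - {"tx": -0.3,"ty": -0.1,"tz": 0.4,"wx": 0,"wy": 0,"wz": 0,"jaw": 0.15}
  squeeze: 50

```text
time: 22.62
position: [0.4717, 0.2925, 0.007]
tcp_rot: [0.995, 0.1, 0.0, 0.0]
force: [-1.5, -2.2, 6.8]
gripper_width: 0.0566
gripper_force: 54.2
```

jog_arm:
  motion:
    - {"tx": 0,"ty": 0,"tz": -1,"wx": 0,"wy": 0,"wz": 0,"jaw": 0.15}
    - {"tx": 0,"ty": 0,"tz": -3,"wx": 0,"wy": 0,"wz": 0,"jaw": 0.15}
    - {"tx": 0,"ty": 0,"tz": -6,"wx": 0,"wy": 0,"wz": 0,"jaw": 0.15}
    - {"tx": 0,"ty": 0,"tz": -9,"wx": 0,"wy": 0,"wz": 0,"jaw": 0.15}
    - {"tx": 0,"ty": 0,"tz": -10,"wx": 0,"wy": 0,"wz": 0,"jaw": 0.15}
    - {"tx": 0,"ty": 0,"tz": -10,"wx": 0,"wy": 0,"wz": 0,"jaw": 0.15}

```text
time: 23.12
position: [0.4734, 0.2936, 0.1091]
tcp_rot: [0.995, 0.1, 0.002, -0.001]
force: [-0.1, 0.9, -3.7]
gripper_width: 0.0568
gripper_force: 54.9
```

```bash
python3 - <<'E'
from h import *
rel(.5,-.0,.12,4.5)
rel(.5305,-.307,.1,4)
p=shot('side')
c=seg(p,(50,120,60),(80,255,255),(160,200,300,310));z=manip.state()['position'][2]-.007+.024
m=cv2.minAreaRect(np.array([atz(p,u,v,z) for u,v in c]).astype(np.float32)[:,:2]*1000);print('tin held',m)
E
```

```text
pos [0.4734 0.2936 0.1091] yaw 11.4 w 0.0568 F [-0.1022  0.8555 -3.7323] gf 54.890642166137695 t 23.1167 j7 -2.2995210921692895
t [-3.2079 29.2976 -1.1628] norm 29.495619650101695 w [-0.0022 -0.0049  0.1209]
pos [0.4734 0.2936 0.1091] yaw 11.4 w 0.0568 F [-0.1022  0.8555 -3.7323] gf 54.890642166137695 t 23.1167 j7 -2.2995210921692895
t [-6.311  59.9971  0.7623] norm 60.33287916058376 w [-0.0023 -0.0049  0.1296]
tin held ((525.6825561523438, 308.7285461425781), (81.56739807128906, 62.89581298828125), 11.757213592529297)
```

jog_arm:
  motion:
    - {"tx": -0.3,"ty": 3,"tz": 0,"wx": 0,"wy": 0,"wz": 0,"jaw": 0.15}
    - {"tx": -0.6,"ty": 6,"tz": 0,"wx": 0,"wy": 0,"wz": 0.01,"jaw": 0.15}
    - {"tx": -0.9,"ty": 9.5,"tz": 0,"wx": 0,"wy": 0,"wz": 0.02,"jaw": 0.15}
    - {"tx": -1.2,"ty": 13,"tz": 0,"wx": 0,"wy": 0,"wz": 0.03,"jaw": 0.15}
    - {"tx": -1.5,"ty": 16.5,"tz": 0,"wx": 0,"wy": 0,"wz": 0.04,"jaw": 0.15}
    - {"tx": -1.9,"ty": 20,"tz": 0,"wx": 0,"wy": 0,"wz": 0.06,"jaw": 0.15}
    - {"tx": -2.2,"ty": 23.5,"tz": 0,"wx": 0,"wy": 0,"wz": 0.08,"jaw": 0.15}
    - {"tx": -2.6,"ty": 27,"tz": 0,"wx": 0,"wy": 0,"wz": 0.1,"jaw": 0.15}
    - {"tx": -3,"ty": 30,"tz": 0,"wx": 0,"wy": 0,"wz": 0.12,"jaw": 0.15}
    - {"tx": -3.3,"ty": 33,"tz": 0,"wx": 0,"wy": 0,"wz": 0.12,"jaw": 0.15}

```text
time: 24.0
position: [0.503, -0.0396, 0.1043]
tcp_rot: [0.999, 0.039, -0.002, -0.0]
force: [-0.7, -0.5, -2.2]
gripper_width: 0.0566
gripper_force: 54.9
```

```bash
python3 - <<'E'
from h import *
rel(.5305,-.307,.1,4)
E
```

```text
pos [ 0.503  -0.0396  0.1043] yaw 4.5 w 0.0566 F [-0.7228 -0.5332 -2.2382] gf 54.87862944602966 t 24.0 j7 -1.767919984495838
t [ 0.6644 26.8721  0.4239] norm 26.88369285091644 w [-0.0002  0.0039  0.0081]
```

jog_arm:
  motion:
    - {"tx": 0.1,"ty": 3.5,"tz": 0,"wx": 0,"wy": 0,"wz": 0,"jaw": 0.15}
    - {"tx": 0.2,"ty": 7,"tz": 0,"wx": 0,"wy": 0,"wz": 0,"jaw": 0.15}
    - {"tx": 0.3,"ty": 10.5,"tz": 0,"wx": 0,"wy": 0,"wz": 0,"jaw": 0.15}
    - {"tx": 0.4,"ty": 14,"tz": 0,"wx": 0,"wy": 0,"wz": 0,"jaw": 0.15}
    - {"tx": 0.5,"ty": 17.5,"tz": 0,"wx": 0,"wy": 0,"wz": 0,"jaw": 0.15}
    - {"tx": 0.6,"ty": 21,"tz": 0,"wx": 0,"wy": 0,"wz": 0,"jaw": 0.15}
    - {"tx": 0.7,"ty": 24.5,"tz": 0.5,"wx": 0,"wy": 0,"wz": 0,"jaw": 0.15}
    - {"tx": 0.7,"ty": 26.8,"tz": 2,"wx": 0,"wy": 0,"wz": 0,"jaw": 0.15}
    - {"tx": 0.7,"ty": 26.8,"tz": 4,"wx": 0,"wy": 0,"wz": 0,"jaw": 0.15}
    - {"tx": 0.7,"ty": 26.8,"tz": 6,"wx": 0,"wy": 0,"wz": 0,"jaw": 0.15}

```text
time: 24.83
position: [0.5312, -0.3064, 0.0433]
tcp_rot: [0.999, 0.038, -0.001, 0.0]
force: [0.0, 0.8, -2.3]
gripper_width: 0.057
gripper_force: 54.9
```

jog_arm:
  motion:
    - {"tx": 0,"ty": 0,"tz": 0.9,"wx": 0,"wy": 0,"wz": 0,"jaw": 0.15}
    - {"tx": 0,"ty": 0,"tz": 0.9,"wx": 0,"wy": 0,"wz": 0,"jaw": 0.15}
    - {"tx": 0,"ty": 0,"tz": 0.9,"wx": 0,"wy": 0,"wz": 0,"jaw": 0.15}

```text
time: 25.08
position: [0.5325, -0.3031, 0.0362]
tcp_rot: [0.999, 0.04, -0.001, -0.001]
force: [-0.7, 1.0, -2.3]
gripper_width: 0.0567
gripper_force: 54.9
```

```bash
python3 - <<'E'
from h import *
rel(.5305,-.307,.011,4)
S=shot('side');T=shot('top')
s=manip.state();M=R.from_quat(s['tcp_rot']).as_matrix();t=s['position']
a=S['pixels'][125:195,205:315];b=T['pixels'][125:235,310:420]
for p,i,o in((S,a,(205,125)),(T,b,(310,125))):
    i=cv2.resize(i,None,fx=5,fy=5,interpolation=2)
    q=lambda X:tuple(int(k) for k in (np.array(proj(p,X))+.5-o)*5)
    L=lambda P,c:[cv2.line(i,q(P[k]),q(P[(k+1)%4]),c,1) for k in range(4)]
    L([t+M@np.array([x,y,.007-.024]) for x,y in((-.095,-.029),(.095,-.029),(.095,.029),(-.095,.029))],(255,0,255))
    e=np.radians(4);Rz=np.array([[np.cos(e),-np.sin(e)],[np.sin(e),np.cos(e)]])
    L([[*(Rz@[x,y]+[.5305,-.307]),.004] for x,y in((-.116,-.045),(.116,-.045),(.116,.045),(-.116,.045))],(0,0,255))
    if p is S: A=i
    else: B=i
c=np.zeros((550,250+550,3),np.uint8);h=cv2.resize(A,(400,254));h2=cv2.resize(B,(400,400))
c=np.zeros((600,800,3),np.uint8);c[:350,:550]=A;d=cv2.resize(B,(500,500));
c=np.vstack([cv2.copyMakeBorder(A[:, :],0,0,0,0,0)]);
o=np.zeros((550,800,3),np.uint8);o[:280,:440]=cv2.resize(A,(440,280));o[:360,440:]=cv2.resize(B,(360,360));cv2.imwrite('pics/g11.png',o[:360,:,::-1])
E
```

```text
pos [ 0.5325 -0.3031  0.0362] yaw 4.6 w 0.0567 F [-0.7232  1.0008 -2.2792] gf 54.87508714199066 t 25.0833 j7 -1.313839811813554
t [-0.2245  0.3718  2.5234] norm 2.560497748868247 w [-0.0015  0.0021  0.0109]
```

View pics/g11.png

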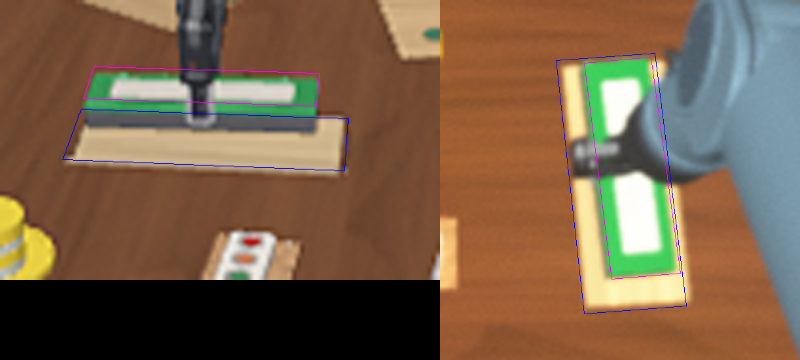

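The overlay shows the tray (top crop: left edge 562–585) about 2.5 mm farther to -y than assumed, in both views after correcting with the held tin. That puts the tray middle at about (0.530, -0.3095). I'll shift 6 mm and lower.

jog_arm:
  motion:
    - {"tx": -0.3,"ty": 0.6,"tz": 0.4,"wx": 0,"wy": 0,"wz": 0.01,"jaw": 0.15}
    - {"tx": -0.3,"ty": 0.6,"tz": 1,"wx": 0,"wy": 0,"wz": 0.01,"jaw": 0.15}
    - {"tx": -0.3,"ty": 0.6,"tz": 1.6,"wx": 0,"wy": 0,"wz": 0.01,"jaw": 0.15}
    - {"tx": -0.3,"ty": 0.6,"tz": 2,"wx": 0,"wy": 0,"wz": 0.01,"jaw": 0.15}
    - {"tx": -0.3,"ty": 0.6,"tz": 2.2,"wx": 0,"wy": 0,"wz": 0.01,"jaw": 0.15}
    - {"tx": -0.3,"ty": 0.6,"tz": 2.35,"wx": 0,"wy": 0,"wz": 0.01,"jaw": 0.15}
    - {"tx": -0.3,"ty": 0.6,"tz": 2.35,"wx": 0,"wy": 0,"wz": 0.01,"jaw": 0.15}

```text
time: 25.77
position: [0.5306, -0.31, 0.0135]
tcp_rot: [0.999, 0.035, -0.0, -0.0]
force: [0.1, 0.2, -3.4]
gripper_width: 0.0564
gripper_force: 55.0
```

jog_arm:
  motion:
    - {"tx": 0,"ty": 0,"tz": 0.05,"wx": 0,"wy": 0,"wz": 0,"jaw": 0.15}
    - {"tx": 0,"ty": 0,"tz": 0.05,"wx": 0,"wy": 0,"wz": 0,"jaw": 0.15}

```text
time: 25.93
position: [0.5309, -0.3103, 0.0135]
tcp_rot: [0.999, 0.035, 0.0, 0.0]
force: [1.3, -0.2, -3.3]
gripper_width: 0.0567
gripper_force: 55.0
```

jog_arm:
  motion:
    - {"tx": 0,"ty": 0,"tz": 0.08,"wx": 0,"wy": 0,"wz": 0,"jaw": 0.15}
    - {"tx": 0,"ty": 0,"tz": 0.16,"wx": 0,"wy": 0,"wz": 0,"jaw": 0.15}
    - {"tx": 0,"ty": 0,"tz": 0.16,"wx": 0,"wy": 0,"wz": 0,"jaw": 0.15}

```text
time: 26.18
position: [0.5307, -0.3104, 0.0117]
tcp_rot: [0.999, 0.035, -0.0, -0.0]
force: [0.5, 0.1, -3.4]
gripper_width: 0.0569
gripper_force: 55.0
```

jog_arm:
  motion:
    - {"tx": 0,"ty": 0,"tz": 0.05,"wx": 0,"wy": 0,"wz": 0,"jaw": 0.15}
    - {"tx": 0,"ty": 0,"tz": 0.1,"wx": 0,"wy": 0,"wz": 0,"jaw": 0.15}
    - {"tx": 0,"ty": 0,"tz": 0.1,"wx": 0,"wy": 0,"wz": 0,"jaw": 0.15}

```text
time: 26.43
position: [0.5307, -0.3104, 0.011]
tcp_rot: [0.999, 0.035, -0.0, 0.0]
force: [-1.1, 0.4, 0.6]
gripper_width: 0.0565
gripper_force: 55.3
```

Contact. One more touch down, then release and rise.

jog_arm:
  motion:
    - {"tx": 0,"ty": 0,"tz": 0.04,"wx": 0,"wy": 0,"wz": 0,"jaw": 0.15}
    - {"tx": 0,"ty": 0,"tz": 0.04,"wx": 0,"wy": 0,"wz": 0,"jaw": 0.4}
    - {"tx": 0,"ty": 0,"tz": 0.02,"wx": 0,"wy": 0,"wz": 0,"jaw": 0.6}
    - {"tx": 0,"ty": 0,"tz": 0,"wx": 0,"wy": 0,"wz": 0,"jaw": 0.8}
    - {"tx": 0,"ty": 0,"tz": -0.3,"wx": 0,"wy": 0,"wz": 0,"jaw": 0.8}
    - {"tx": 0,"ty": 0,"tz": -3,"wx": 0,"wy": 0,"wz": 0,"jaw": 0.8}
    - {"tx": 0,"ty": 0,"tz": -7,"wx": 0,"wy": 0,"wz": 0,"jaw": 1}
    - {"tx": 0,"ty": 0,"tz": -11,"wx": 0,"wy": 0,"wz": 0,"jaw": 1}
    - {"tx": 0,"ty": 0,"tz": -15,"wx": 0,"wy": 0,"wz": 0,"jaw": 1}
    - {"tx": 0,"ty": 0,"tz": -15,"wx": 0,"wy": 0,"wz": 0,"jaw": 1}

```text
time: 27.27
position: [0.5356, -0.3124, 0.1694]
tcp_rot: [0.999, 0.035, 0.006, 0.003]
force: [2.0, -1.2, 0.9]
gripper_width: 0.0856
gripper_force: 0.0
```

```bash
python3 - <<'E'
from h import *
rel(.5305,-.307,.1,4)
S=shot('side');cv2.imwrite('pics/g12.png',cv2.resize(S['pixels'][120:270,140:340],None,fx=4,fy=4,interpolation=2)[:,:,::-1])
c=seg(S,(50,120,60),(80,255,255),(200,120,310,180));m=cv2.minAreaRect(np.array([atz(S,u,v,.028) for u,v in c]).astype(np.float32)[:,:2]*1000);print(m)
E
```

```text
pos [ 0.5356 -0.3124  0.1694] yaw 4.0 w 0.0856 F [ 1.9655 -1.2152  0.8858] gf 0.0 t 27.2667 j7 -1.2507334515028568
t [-0.5564 -0.6265  6.9344] norm 6.984869057896599 w [ 0.0072 -0.0117 -0.0004]
((530.5198974609375, -299.6554870605469), (184.7193603515625, 66.54888153076172), 4.906949996948242)
```

View pics/g12.png

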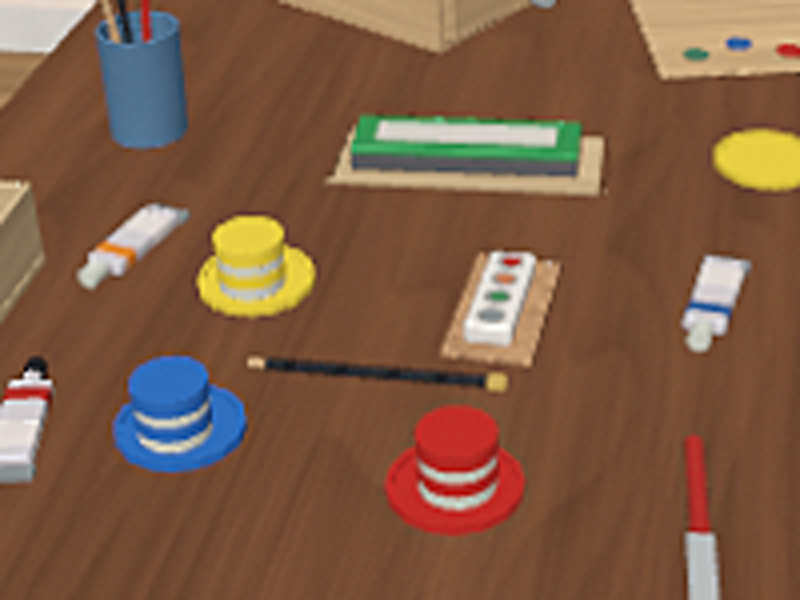

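The picture shows the tin centred in the tray (466,145), the palette centred on the cork (500,298), and the yellow, blue and red pots upright on their own coasters at (250,260), (170,405) and (455,460). The arm is clear of everything, so I'm handing in.

```bash
python3 -c "
from station import manip
print(manip.sign_off())"
```

```text
the job is handed in; nothing more can be done
None
```

The job is handed in at about 27 s of robot time: in the last picture the palette is on the cork pad, the yellow and blue pots stand on their own coasters, the tin is in the tool tray and the red pot is untouched; the hand-in returned no verdict.

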